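# Release a specimen case from behind and set out its step master

### The arm

A 7-joint arm with a two-finger parallel gripper is mounted at the origin on the work surface. World frame = base frame: x ahead of the robot, y to its left, z up, the work surface at z = 0. Lengths are in m, angles in rad, forces in N, time in s.
With the tool pointing down it reaches from about 0.4 to 0.9 m from the base axis. Payload 5.5 kg.
Tool frame: the origin (TCP) lies between the finger pads; the fingertips stand 19 mm ahead of it and the grasp point (between the pads) is the TCP; z points along the fingers, y is the direction in which the jaws open and shut (so a half turn about z gives the same grasp; the last joint's range is limited). The gripper opens to 85 mm and grips with 20 to 120 N. Pads are 22 mm wide; open, the fingers measure 114 mm over their backs; the gripper's body (76 mm by 85 mm) begins 54 mm behind the grasp point. The pads swing forward as they close: fully open they stand 13 mm farther back than shut.
Start: joints at [-0.91, 0.501, -0.427, 1.55, 0.221, 1.138, -0.21], TCP at [0.252, 0.599, 0.25] pointing down, gripper open.
Joint ranges: [-2.88, 2.88], [-0.31, 2.03], [-1.54, 1.56], [0.2, 2.42], [-1.41, 4.55], [0.19, 2.02], [-2.57, 2.57]. Speed limits (rad/s): [2.57, 2.57, 3.14, 3.14, 3.14, 3.14, 3.14].

### API

Orientations are given as a unit quaternion [w, x, y, z].
In Python, from cell import manip gives the robot as it stands.
- The arm moves only by the tool send_rows, never from a script. Its argument "moves" is a list of rows, each a list of 7 numbers: the shift along the tool's x, y, z in cm, then the turn, a rotation vector about the tool's x, y, z in rad, then the gripper command: -1 is fully open, 1 is shut, values between are in proportion. In form: [[x, y, z, rx, ry, rz, gripper], ...]. A call has 1 to 12 rows; each row is the pose to reach, as a shift and turn from the pose commanded when the call began, along the tool's axes at that moment; what a row does not reach only later rows make up. A row lasts 1/12 s, in which the tool goes at most 41.7 mm and 7.16 degrees, less where a joint would pass 70% of its speed; a pose out of reach is approached as far as the arm can. A call with a gripper value outside its range is refused whole. The fingers move at their own pace and stop on an object; "squeeze" is the grip in N (left out, the last holds). Time passes only in rows, so rows that repeat a pose let the fingers close. It gives the time, the measured TCP pose, the force and the opening at its end, in the units of the state.
- manip.sense(): the state, without advancing time (a new reading comes with each control period).
- manip.snapshot(name): name is "scene" or "top"; returns a dict with "frame" (384x512x3 uint8, red, green, blue), "K" (3x3 intrinsics, pixels), "R" (3x3) and "t" (3): a world point X has camera coordinates R X + t. Camera axes: x right, y down, z forward; pixel columns grow to the right and rows downward; lengths in m; the calibration is good to about 2 mm. A picture is of the moment at which its call begins. There is no depth.
- manip.close_job(): hands the job in, once; it reports no verdict.
The state is a dict: "time_s": time; "joint_pos": joint angles; "dq": joint speeds; "joint_efforts": joint torques, N m; "tcp_pos": TCP position; "tcp_rot": TCP orientation; "contact_force": force on the tool from outside, world axes, zero at the start; "wrist_torque": the same for the moment, N m; "opening": opening from 0.0 (shut) to 1.0 (fully open).
Only numpy, scipy, OpenCV 4.12 (cv2) and the standard library are available. Lean on these libraries where they do the work, as an engineer would, in place of code of your own. Each camera call takes 0.05 s, during which the arm holds its last target.

### The job

The lid of the black specimen case is held by a spring latch: draw the orange release pin out of its sleeve, get hold of it by its handle and push its steel dowel into the yellow-ringed hole in the back of the case until the lid springs open. Leave the pin lying flat on the open bench, then lift the steel step master out of the case and stand it upright on the granite plate midway between the two setting blocks, its long side in line with them, without dropping it. Leave the lid open, and do not shift the setting blocks or the other things standing about.

Things in the scene. Friction and masses are not known exactly. Their poses are not given: they have to be found in the camera images.
- hole (a point): Centre of the release hole, on the outer face of the back wall of the specimen case; x points straight out of the back wall (push the pin along -x), z up. The hole is 16 mm square, ringed yellow, 45 mm above the bench, through a 6 mm wall; the brass latch pad lies 20 mm behind the outer face.
- case: Black specimen case, fixed on the bench, 120 (x) x 130 (y) x 66 mm tall with its lid; origin at the centre of its underside, the back wall with the hole at +x, the lid's hinge at -x. Walls 6 mm, 60 mm tall; inner floor 18 mm above the bench. The latch bar inside lies along the back wall, 37 to 55 mm above the bench, from x = 32 mm on.
- latch (a joint): Spring latch in the case, travel in m from 0 (catching the lid) to 0.016 (pushed fully in); it takes 3 N to start and 7 N at the full travel, lets the lid go at about 0.010 to 0.011, and springs back when the pin leaves.
- lid (a joint): Lid of the case (6 mm plate, its top 66 mm above the bench), hinge on the upper edge of the wall opposite the hole; 0 closed, 2.6 rad wide open. It springs open by itself in about 1 s once the latch lets go and stays open, leaning away from the hole's side.
- pin_handle (a point): Centre of the orange handle of the release pin (loose, 60 g): the handle is a square bar 80 x 18 x 18 mm along x; from its +x end runs a steel dowel 8 mm in diameter and 46 mm long, on the same axis. The handle lies on the bench inside the sleeve, with only the dowel standing out.
- pin_tip (a point): Tip of the steel dowel, 86 mm from the centre of the handle along +x.
- sleeve: Green roofed sleeve, fixed on the bench, 95 (x) x 38 x 29 mm, that houses the pin's handle; origin at the centre of its underside. Its only opening is the mouth at x = +47.5 mm (26 wide, 24 high inside, bench as floor): the pin slides out along +x, some 90 mm until the handle is clear. About 38 mm of dowel stand out at the start.
- master_center (a point): Centre of the step master: a steel block 50 (x) x 20 (y) x 36 (z) mm with a red band, loose, about 0.2 kg, standing on the inner floor of the case, long side roughly across from lid hinge to hole. It stands 18 mm above and below this point.
- block_a: Setting block A: loose steel block with a slotted brass-edged top, 40 x 40 x 40 mm, about 0.4 kg, on the granite plate (top 20 mm above the bench); origin at the centre of its underside, x points towards block B.
- block_b: Setting block B: the same, its origin 120 mm from that of block A along A's x, so 80 mm stand free between them.
- plate: Dark granite plate, fixed, 240 (x) x 130 (y) x 20 mm; origin at the centre of its underside.
- loupe: Bystander: black eye loupe with a clear top, 34 dia x 45 tall mm, loose; origin at the centre of its underside.
- oiler: Bystander: small blue oil bottle with a white nozzle, 32 dia x 61 tall mm, loose; origin at the centre of its underside.
- gauge_box: Bystander: little wooden box, 35 x 55 x 24 mm, loose; origin at the centre of its underside.
- weight: Bystander: brass knob weight, 36 dia x 46 tall mm, loose; origin at the centre of its underside.
- plug: Bystander: steel plug gauge standing upright, 34 dia x 55 tall mm, loose; origin at the centre of its underside.
- jar: Bystander: amber screw-top jar, 56 dia x 70 tall mm, loose; origin at the centre of its underside.
- mug: Bystander: blue mug, 76 dia x 85 tall mm, loose; origin at the centre of its underside.
Mind the look-alikes: they are no part of the job. Leave any brown or purple look-alike of the sleeve alone.

How it is judged:
On the way, in this order (a step that is already met when the one before it is completed fails the run):
1. the release pin is drawn clear of its sleeve (horizontal distance between pin_handle and sleeve above 0.088 m), for 0.1 s.
2. the dowel, through the hole, pushes the latch in (x of pin_tip in the frame of hole below -0.024 m and value of joint latch above 0.006 m), for 0.05 s.
3. the lid has sprung open (value of joint lid above 1.5 rad), for 0.1 s.
4. the step master is lifted out of the case (height (world z) of master_center above 0.09 m), for 0.1 s.
At the end, for the whole second after the job is handed in: Step master upright (0.08 rad) on the plate, centred between the setting blocks (7 mm along their line, 8 mm across, long side within 0.15 rad of it); lid open over 1.5 rad; pin flat on the bench (handle centre and tip under 14 mm high), handle centre over 75 mm from the sleeve centre (x of master_center in the frame of block_a between 0.053 and 0.067 m and y of master_center in the frame of block_a between -0.008 and 0.008 m and x of master_center in the frame of block_b between -0.067 and -0.053 m and y of master_center in the frame of block_b between -0.008 and 0.008 m and angle between the x axis of master_center and the x axis of block_a, either way round below 0.15 rad and angle between master_center's own z axis and vertical below 0.08 rad and height (world z) of master_center between 0.034 and 0.042 m and height (world z) of each of pin_handle, pin_tip below 0.014 m and horizontal distance between pin_handle and sleeve above 0.075 m and value of joint lid above 1.5 rad); the robot touches nothing.
It fails at once if a setting block is shifted by more than 8 mm (distance of any of block_a, block_b from where it was at the start of the episode above 0.008 m).
It fails at once if a bystander is shifted or knocked by more than 25 mm (distance of any of loupe, oiler, gauge_box, weight, plug, jar, mug from where it was at the start of the episode above 0.025 m).
It fails at once if the step master is dropped (moving faster than 0.45 m/s out of the fingers, a fall of about 10 mm) (linear speed of master above 0.45 m/s and contact force between the fingers and master below 0.05 N).
It also fails if it takes over 72 s, if anything falls off the work surface, if the arm or the gripper's body presses on something with over 40 N, if the wrist force passes 120 N, or if a joint passes its speed limit or range.

## Working session

There is one attempt and no reset: what is moved stays moved. The work goes in short steps, Python scripts to look and compute and a tool call to move; the robot and the scene stay as the last step left them, time stands still between calls to the robot, and variables do not carry over. Pictures are saved under pics/ and viewed, and the job is handed in when it is done.

Besides the shell and the picture viewer there is one more tool, called after ">>>" as name(argument=value, ...), one argument or row to a line, values as JSON. send_rows: Moves the arm, as the interface text tells. Its arguments: {"type":"object","properties":{"moves":{"type":"array"},"squeeze":{"type":"number"}},"required":["moves"]}

```bash
ls; mkdir -p pics; python3 - <<'E'
from cell import manip
import cv2,numpy as np
s=manip.sense(); print({k:np.round(v,3).tolist() for k,v in s.items()})
for n in("scene","top"):
    d=manip.snapshot(n); cv2.imwrite(f"pics/{n}0.png",cv2.cvtColor(d["frame"],cv2.COLOR_RGB2BGR))
    np.savez(f"{n}.npz",K=d["K"],R=d["R"],t=d["t"]); print(n,np.round(d["K"],1).tolist(),np.round(d["R"],3).tolist(),np.round(d["t"],3), -d["R"].T@d["t"])
E
```

```text
pics
{'time_s': 0.0, 'joint_pos': [-0.91, 0.502, -0.427, 1.551, 0.221, 1.138, -0.21], 'dq': [0.001, 0.001, 0.0, 0.001, -0.001, 0.0, 0.0], 'joint_efforts': [0.001, -56.953, -5.816, -28.094, 0.011, 0.012, 0.0], 'tcp_pos': [0.252, 0.599, 0.249], 'tcp_rot': [-0.0, 0.198, 0.98, -0.001], 'contact_force': [0.459, -0.526, 1.311], 'wrist_torque': [-0.019, -0.004, -0.032], 'opening': 0.998}
scene [[370.3, 0.0, 259.4], [0.0, 370.3, 187.0], [0.0, 0.0, 1.0]] [[-0.331, 0.943, -0.018], [0.684, 0.227, -0.693], [-0.65, -0.242, -0.72]] [ 0.195 -0.34   1.47 ] [1.25267849 0.24854008 0.82619238]
top [[419.7, 0.0, 259.6], [0.0, 419.7, 196.0], [0.0, 0.0, 1.0]] [[-0.026, -1.0, -0.014], [-0.984, 0.028, -0.173], [0.174, 0.009, -0.985]] [0.021 0.559 1.408] [ 0.30671693 -0.00824969  1.48380049]
```

View pics/scene0.png

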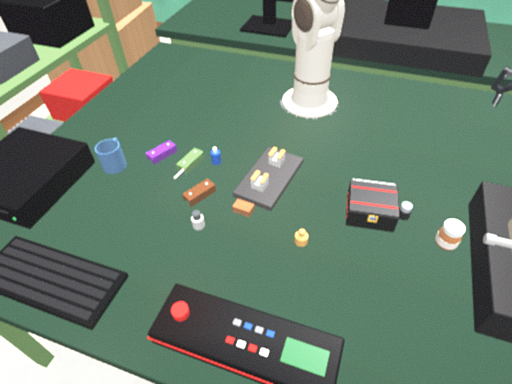

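View pics/top0.png

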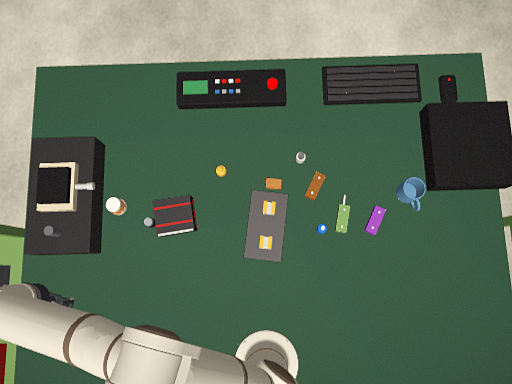

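```bash
cat > h.py <<'E'
import numpy as np,cv2
C={n:np.load(f"{n}.npz") for n in("scene","top")}
def ray(n,u,v,z):
    c=C[n];d=c["R"].T@np.linalg.inv(c["K"])@np.array([u,v,1.]);o=-c["R"].T@c["t"]
    return o+d*(z-o[2])/d[2]
def proj(n,X):
    c=C[n];p=c["K"]@(c["R"]@np.asarray(X,float)+c["t"]);return p[:2]/p[2]
def crop(src,x0,y0,x1,y1,f,out):
    im=cv2.imread(src)[y0:y1,x0:x1];cv2.imwrite(out,cv2.resize(im,None,fx=f,fy=f,interpolation=cv2.INTER_CUBIC))
E
python3 - <<'E'
from h import *
a=cv2.imread("pics/top0.png");b=cv2.imread("pics/scene0.png")
def up(im,x0,y0,x1,y1,w,h):return cv2.resize(im[y0:y1,x0:x1],(w,h),interpolation=cv2.INTER_CUBIC)
A=np.vstack([np.hstack([up(a,300,150,400,250,400,300)[:, :],up(a,140,180,240,255,400,300)]),np.hstack([up(b,140,130,240,205,400,300),up(b,330,160,430,235,400,300)])])
cv2.imwrite("pics/z0.png",A)
E
```

```text
(no output)
```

View pics/z0.png

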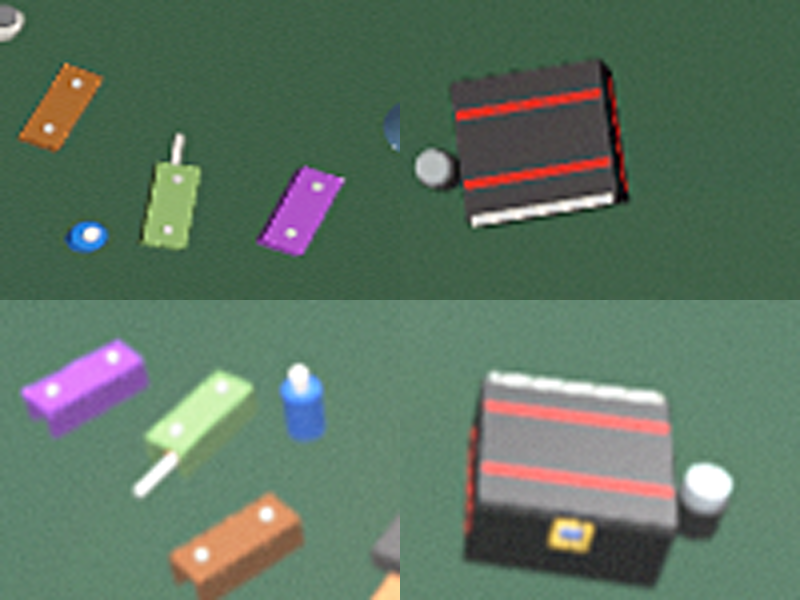

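```bash
cat > m.py <<'E'
from h import *
a=cv2.imread("pics/top0.png");b=cv2.imread("pics/scene0.png")
hs={"top":cv2.cvtColor(a,cv2.COLOR_BGR2HSV),"scene":cv2.cvtColor(b,cv2.COLOR_BGR2HSV)}
def blobs(n,lo,hi,box=None,mn=6):
    m=cv2.inRange(hs[n],lo,hi)
    if box: 
        k=np.zeros_like(m);x0,y0,x1,y1=box;k[y0:y1,x0:x1]=255;m&=k
    cs,_=cv2.findContours(m,cv2.RETR_EXTERNAL,cv2.CHAIN_APPROX_NONE)
    return [c for c in cs if cv2.contourArea(c)>=mn],m
for x,y in[(343,218),(360,172),(240,240)]: print(hs["top"][y,x])
cs,_=blobs("top",(32,80,110),(50,255,255),(325,190,360,245))
for c in cs:
    r=cv2.minAreaRect(c);print("sleeve",r)
    bx=cv2.boxPoints(r);P=np.array([ray("top",*p,.029) for p in bx]);print(P.round(4).tolist(),P.mean(0),np.linalg.norm(np.diff(P,axis=0),axis=1))
cs,_=blobs("top",(0,0,150),(180,60,255),(330,180,360,212),2)
for c in cs: 
    p=c[:,0];print("dowel",p.min(0),p.max(0),cv2.fitLine(c,2,0,.01,.01).ravel())
    print([ray("top",*q,.009).round(4).tolist() for q in (p[p[:,1].argmin()],p[p[:,1].argmax()])])
cs,_=blobs("scene",(0,0,170),(180,60,255),(165,155,195,185),2)
for c in cs: print("dowel sc",c[:,0].min(0),c[:,0].max(0),cv2.minAreaRect(c))
cs,_=blobs("scene",(18,120,120),(32,255,255),(355,205,390,230),2)
for c in cs: 
    print("hole",cv2.minAreaRect(c),cv2.boundingRect(c));M=cv2.moments(c);u,v=M["m10"]/M["m00"],M["m01"]/M["m00"];print(u,v,ray("scene",u,v,.045))
    print([ray("scene",*q,.045).round(4) for q in cv2.boxPoints(cv2.minAreaRect(c))])
# case
for q in [(450,82),(605,60),(472,224),(617,202)]:
    p=(140+(q[0]-400)/4,180+q[1]/4);print("lidcorner",p,ray("top",*p,.066).round(4))
for q in [(489,373),(664,397),(478,500),(676,524)]:
    p=(330+(q[0]-400)/4,160+(q[1]-300)/4);print("lidcorner sc",p,ray("scene",*p,.066).round(4))
E
python3 m.py
```

```text
[ 45  99 183]
[68 89 97]
[69 84 97]
sleeve ((342.32000732421875, 218.2599639892578), (11.172287940979004, 28.142852783203125), 8.130102157592773)
[[0.4315, -0.251, 0.029], [0.5285, -0.2705, 0.029], [0.5218, -0.3087, 0.029], [0.425, -0.2888, 0.029]] [ 0.47668096 -0.27976913  0.029     ] [0.09896935 0.0387941  0.09887982]
dowel [343 208] [345 210] [  0.70710677   0.70710677 343.85715    209.14285   ]
[[0.5152, -0.2881, 0.009], [0.508, -0.2876, 0.009]]
dowel [343 195] [345 204] [ 1.4127985e-01 -9.8996967e-01  3.4385001e+02  1.9950000e+02]
[[0.5617, -0.2944, 0.009], [0.5295, -0.2889, 0.009]]
dowel sc [173 168] [184 178] ((178.25001525878906, 173.25001525878906), (3.5355336666107178, 14.142135620117188), 45.0)
dowel sc [182 160] [185 164] ((183.5, 162.0), (4.0, 3.0), 90.0)
hole ((372.2647399902344, 218.4412078857422), (10.429031372070312, 7.518604278564453), 14.03624439239502) (367, 214, 12, 9)
372.32638888888886 219.21527777777774 [0.56537245 0.3137345  0.045     ]
[array([0.576 , 0.2993, 0.045 ]), array([0.549 , 0.3003, 0.045 ]), array([0.5493, 0.3273, 0.045 ]), array([0.5762, 0.3258, 0.045 ])]
lidcorner (152.5, 200.5) [0.5516 0.3738 0.066 ]
lidcorner (191.25, 195.0) [0.5669 0.2404 0.066 ]
lidcorner (158.0, 236.0) [0.4291 0.3529 0.066 ]
lidcorner (194.25, 230.5) [0.4444 0.2299 0.066 ]
lidcorner sc (352.25, 178.25) [0.4486 0.2371 0.066 ]
lidcorner sc (396.0, 184.25) [0.4339 0.3586 0.066 ]
lidcorner sc (349.5, 210.0) [0.5712 0.2503 0.066 ]
lidcorner sc (399.0, 216.0) [0.5508 0.3766 0.066 ]
```

```bash
cat > o.py <<'E'
exec(open("m.py").read().split("for x,y in")[0])
def rep(name,lo,hi,box,z,n="top",mn=8):
    cs,_=blobs(n,lo,hi,box,mn)
    for c in cs:
        M=cv2.moments(c);u,v=M["m10"]/M["m00"],M["m01"]/M["m00"]
        print(name,n,cv2.contourArea(c),(round(u,1),round(v,1)),ray(n,u,v,z).round(4))
rep("brass",(15,90,120),(32,255,255),(240,190,295,260),.06,mn=3)
rep("brass",(15,90,120),(32,255,255),(240,140,300,200),.06,"scene",mn=3)
rep("blockwhite",(0,0,170),(180,80,255),(240,190,295,260),.06,mn=3)
rep("blockwhite",(0,0,140),(180,80,255),(240,140,300,200),.06,"scene",mn=3)
rep("plate",(0,0,60),(180,60,130),(235,185,295,268),.02,mn=100)
cs,m=blobs("top",(0,0,50),(180,70,130),(235,185,295,268),100)
for c in cs:
    r=cv2.minAreaRect(c);print([ray("top",*q,.02).round(4).tolist() for q in cv2.boxPoints(r)],ray("top",*r[0],.02))
for nm,p,z in[("weight",(221,171),.046),("gauge",(273,184),.024),("loupe",(301,157),.045),("oiler",(322,229),.061),("brown",(316,186),.029),("purple",(376,220),.029),("plug",(149,222),.055),("jar",(117,205),.07),("mug",(411,190),.085)]: print(nm,ray("top",*p,z).round(3))
B=np.hstack([cv2.resize(a[185:268,235:295],(420,581),interpolation=cv2.INTER_CUBIC),cv2.resize(b[140:210,225:315],(380,581),interpolation=cv2.INTER_CUBIC)])
cv2.imwrite("pics/z1.png",B)
E
python3 o.py
```

```text
brass top 35.5 (269.7, 241.9) [ 0.3993 -0.0243  0.06  ]
brass top 33.5 (261.0, 241.1) [0.403  0.0047 0.06  ]
brass top 34.5 (273.0, 206.9) [ 0.5185 -0.0395  0.06  ]
brass top 30.5 (264.5, 206.2) [ 0.5216 -0.0105  0.06  ]
blockwhite top 40.0 (265.2, 242.8) [ 0.3968 -0.0091  0.06  ]
blockwhite top 43.5 (268.6, 207.9) [ 0.5154 -0.0244  0.06  ]
blockwhite scene 2191.5 (271.2, 171.8) [0.4905 0.0041 0.06  ]
plate top 2464.0 (265.7, 225.8) [ 0.4585 -0.0128  0.02  ]
[[0.3496, 0.0687, 0.02], [0.5907, 0.0358, 0.02], [0.5712, -0.0968, 0.02], [0.3314, -0.0603, 0.02]] [ 0.45900856 -0.01303273  0.02      ]
weight [0.653 0.139 0.046]
gauge [ 0.606 -0.043  0.024]
loupe [ 0.696 -0.144  0.045]
oiler [ 0.438 -0.203  0.061]
brown [ 0.593 -0.194  0.029]
purple [ 0.467 -0.396  0.029]
plug [0.479 0.387 0.055]
jar [0.539 0.494 0.07 ]
mug [ 0.559 -0.506  0.085]
```

View pics/z1.png

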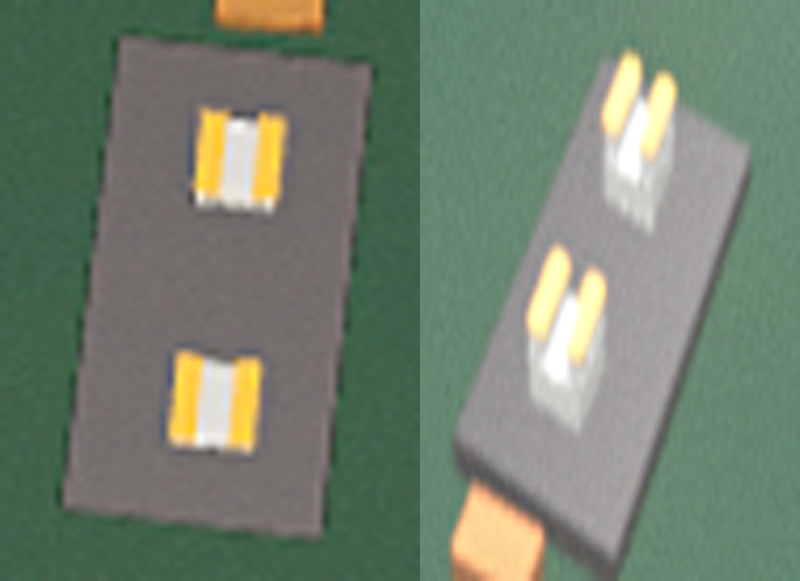

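```bash
cat > g.py <<'E'
from h import *
import sys
from cell import manip
from scipy.spatial.transform import Rotation as Ro
def go(x,y,z,psi):
    s=manip.sense();q=s["tcp_rot"];R=Ro.from_quat([q[1],q[2],q[3],q[0]])
    Rt=R.as_matrix()
    d=Rt.T@(np.array([x,y,z])-s["tcp_pos"])*100
    p=np.radians(psi);X=np.array([np.cos(p),np.sin(p),0]);Z=np.array([0,0,-1.]);T=np.c_[X,np.cross(Z,X),Z]
    rv=(R.inv()*Ro.from_matrix(T)).as_rotvec()
    print("t",round(s["time_s"],2),"tcp",np.round(s["tcp_pos"],4),"psi",round(np.degrees(np.arctan2(Rt[1,0],Rt[0,0])),2),"tilt",np.round(Rt[:2,2],4),"open",round(s["opening"],3),"F",np.round(s["contact_force"],1),"q",np.round(s["joint_pos"],2))
    print("shift cm",d.round(2),"rot",rv.round(3))
if len(sys.argv)>4: go(*map(float,sys.argv[1:5]))
E
python3 g.py .5 .15 .25 72;python3 g.py .546 -.292 .25 -10
```

```text
t 0.1 tcp [0.2516 0.5987 0.2493] psi 157.21 tilt [-0.0008 -0.0016] open 1.0 F [-0.7  0.3 -0.1] q [-0.91  0.5  -0.43  1.55  0.22  1.14 -0.21]
shift cm [-4.028e+01 -3.175e+01 -1.000e-02] rot [-2.000e-03  1.000e-03  1.487e+00]
t 0.1 tcp [0.2516 0.5987 0.2493] psi 157.21 tilt [-0.0008 -0.0016] open 1.0 F [-0.7  0.3 -0.1] q [-0.91  0.5  -0.43  1.55  0.22  1.14 -0.21]
shift cm [-6.164e+01 -7.071e+01  6.000e-02] rot [-0.     0.003  2.918]
```

>>> send_rows(
  moves=[
    [-40,-32,0,0,0,1.4,0],
    [-40,-32,0,0,0,1.4,0],
    [-40,-32,0,0,0,1.4,0],
    [-40,-32,0,0,0,1.4,0],
    [-40,-32,0,0,0,1.4,0],
    [-40,-32,0,0,0,1.4,0],
    [-40,-32,0,0,0,1.4,0],
    [-40,-32,0,0,0,1.4,0],
    [-40,-32,0,0,0,1.4,0],
    [-40,-32,0,0,0,1.4,0],
    [-40,-32,0,0,0,1.4,0],
    [-40,-32,0,0,0,1.4,0],
  ],
  squeeze=40,
)

```text
time_s: 1.1
tcp_pos: [0.4911, 0.1581, 0.2503]
tcp_rot: [-0.0, 0.785, 0.62, -0.0]
contact_force: [1.2, 0.4, -0.7]
opening: 0.503
```

```bash
python3 g.py .546 -.292 .12 -10
```

```text
t 1.1 tcp [0.4911 0.1581 0.2503] psi 76.63 tilt [-0.0001 -0.    ] open 0.503 F [ 1.2  0.4 -0.7] q [-0.37  0.23  0.01  1.9  -0.    1.01 -0.6 ]
shift cm [-42.52  15.75  13.03] rot [-0.     0.     1.512]
```

>>> send_rows(
  moves=[
    [-42.5,15.8,6,0,0,1.51,0],
    [-42.5,15.8,6,0,0,1.51,0],
    [-42.5,15.8,6,0,0,1.51,0],
    [-42.5,15.8,6,0,0,1.51,0],
    [-42.5,15.8,6,0,0,1.51,0],
    [-42.5,15.8,6,0,0,1.51,0],
    [-42.5,15.8,6,0,0,1.51,0],
    [-42.5,15.8,6,0,0,1.51,0],
    [-42.5,15.8,6,0,0,1.51,0],
    [-42.5,15.8,6,0,0,1.51,0],
    [-42.5,15.8,6,0,0,1.51,0],
    [-42.5,15.8,6,0,0,1.51,0],
  ],
)

```text
time_s: 2.1
tcp_pos: [0.5463, -0.3003, 0.1894]
tcp_rot: [0.004, 0.996, -0.086, -0.001]
contact_force: [-1.4, -1.6, -0.2]
opening: 0.497
```

```bash
python3 g.py .546 -.292 .04 -10
```

```text
t 2.1 tcp [ 0.5463 -0.3003  0.1894] psi -9.89 tilt [-0.0018 -0.0069] open 0.497 F [-1.4 -1.6 -0.2] q [ 0.11  0.51  0.46  1.7  -0.26  0.98 -1.07]
shift cm [-0.16 -0.91 14.93] rot [0.007 0.001 0.002]
```

>>> send_rows(
  moves=[
    [0,0,4,0,0,0,0],
    [0,0,8,0,0,0,0],
    [0,0,12,0,0,0,0],
    [0,0,12,0,0,0,0],
  ],
)

```text
time_s: 2.43
tcp_pos: [0.5428, -0.2859, 0.0612]
tcp_rot: [-0.003, 0.997, -0.078, -0.008]
contact_force: [-1.7, 1.4, -2.0]
opening: 0.499
```

```bash
python3 g.py .546 -.292 .022 -10; python3 - <<'E'
from h import *
from cell import manip
for n in("scene","top"):
    d=manip.snapshot(n); cv2.imwrite(f"pics/{n}1.png",cv2.cvtColor(d["frame"],cv2.COLOR_RGB2BGR))
crop("pics/scene1.png",120,110,240,210,4,"pics/c1.png")
E
```

```text
t 2.43 tcp [ 0.5428 -0.2859  0.0612] psi -8.93 tilt [-0.0147  0.0066] open 0.499 F [-1.7  1.4 -2. ] q [ 0.16  0.68  0.39  1.78 -0.34  0.77 -1.01]
shift cm [0.47 0.57 3.91] rot [-0.004  0.016  0.019]
```

View pics/c1.png

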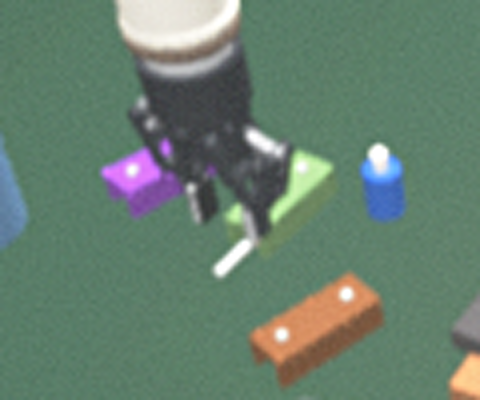

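>>> send_rows(
  moves=[
    [0.2,0,0,0,0,0,0],
    [0.2,0,0,0,0,0,0],
    [0.2,0,0,0,0,0,0],
  ],
)

```text
time_s: 2.78
tcp_pos: [0.5533, -0.2909, 0.0735]
tcp_rot: [0.001, 0.997, -0.078, 0.003]
contact_force: [-0.3, -1.7, 0.2]
opening: 0.498
```

```bash
python3 g.py .5465 -.292 .022 -10
```

```text
t 2.78 tcp [ 0.5533 -0.2909  0.0735] psi -8.93 tilt [ 0.0052 -0.002 ] open 0.498 F [-0.3 -1.7  0.2] q [ 0.15  0.66  0.39  1.76 -0.34  0.78 -1.01]
shift cm [-0.68  0.21  5.15] rot [ 0.001 -0.005  0.019]
```

>>> send_rows(
  moves=[
    [-0.2,0,1,0,0,0.01,0],
    [-0.5,0.1,2.2,0,0,0.02,0],
    [-0.6,0.1,3.4,0,0,0.02,0],
    [-0.6,0.1,4.2,0,0,0.02,0],
    [-0.6,0.1,4.7,0,0,0.02,0],
    [-0.6,0.1,4.7,0,0,0.02,0],
  ],
)

```text
time_s: 3.28
tcp_pos: [0.5436, -0.2893, 0.0211]
tcp_rot: [-0.001, 0.996, -0.088, -0.002]
contact_force: [0.0, 0.4, 0.1]
opening: 0.492
```

```bash
python3 g.py .5465 -.292 .022 -10; python3 - <<'E'
from h import *
from cell import manip
for n in("scene",):
    d=manip.snapshot(n); cv2.imwrite(f"pics/{n}2.png",cv2.cvtColor(d["frame"],cv2.COLOR_RGB2BGR))
crop("pics/scene2.png",130,130,230,205,6,"pics/c2.png")
E
```

```text
t 3.28 tcp [ 0.5436 -0.2893  0.0211] psi -10.1 tilt [-0.0031  0.0014] open 0.492 F [0.  0.4 0.1] q [ 0.18  0.73  0.36  1.79 -0.38  0.69 -1.  ]
shift cm [ 0.33  0.21 -0.09] rot [-0.001  0.003 -0.002]
```

View pics/c2.png

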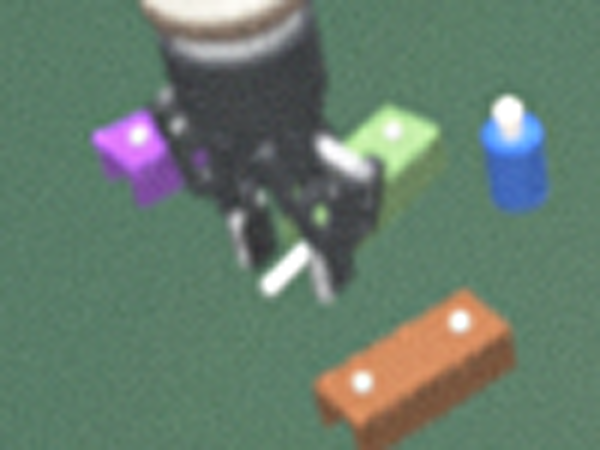

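>>> send_rows(
  moves=[
    [0.3,0.2,0,0,0,0,0],
    [0.3,0.2,0,0,0,0,1],
    [0.3,0.2,0,0,0,0,1],
    [0.3,0.2,0,0,0,0,1],
    [0.3,0.2,0,0,0,0,1],
    [0.3,0.2,0,0,0,0,1],
    [0.3,0.2,0,0,0,0,1],
  ],
)

```text
time_s: 3.92
tcp_pos: [0.548, -0.2927, 0.0237]
tcp_rot: [0.0, 0.996, -0.088, 0.0]
contact_force: [-0.5, -0.8, 0.4]
opening: 0.067
```

```bash
python3 g.py .6495 -.3102 .022 -10
```

```text
t 3.92 tcp [ 0.548  -0.2927  0.0237] psi -10.09 tilt [ 0.0009 -0.0005] open 0.067 F [-0.5 -0.8  0.4] q [ 0.18  0.74  0.36  1.78 -0.38  0.7  -1.  ]
shift cm [10.3  -0.05  0.18] rot [ 0.    -0.001 -0.002]
```

>>> send_rows(
  moves=[
    [0.5,0,0,0,0,0,1],
    [1.3,0,0,0,0,0,1],
    [2.3,0,0,0,0,0,1],
    [3.5,0,0,0,0,0,1],
    [4.7,0,0,0,0,0,1],
    [5.9,0,0,0,0,0,1],
    [7.1,0,0,0,0,0,1],
    [8.3,0,0,0,0,0,1],
    [9.5,0,0,0,0,0,1],
    [10.5,0,0,0,0,0,1],
    [11,0,0,0,0,0,1],
    [11,0,0,0,0,0,1],
  ],
)

```text
time_s: 4.92
tcp_pos: [0.6577, -0.3117, 0.0234]
tcp_rot: [0.0, 0.996, -0.088, 0.001]
contact_force: [1.6, -0.7, 3.8]
opening: 0.073
```

```bash
cat > snap.py <<'E'
from h import *
import sys
from cell import manip
# snap.py cam x0 y0 x1 y1 f out
n=sys.argv[1];d=manip.snapshot(n);o=sys.argv[7]
cv2.imwrite(f"pics/{o}_full.png",cv2.cvtColor(d["frame"],cv2.COLOR_RGB2BGR))
crop(f"pics/{o}_full.png",*map(int,sys.argv[2:6]),float(sys.argv[6]),f"pics/{o}.png")
E
python3 g.py .65 -.3102 .022 -10; python3 snap.py scene 110 140 240 235 5 c3
```

```text
t 4.92 tcp [ 0.6577 -0.3117  0.0234] psi -10.04 tilt [ 0.0017 -0.0005] open 0.073 F [ 1.6 -0.7  3.8] q [ 0.17  0.88  0.37  1.47 -0.38  0.86 -1.08]
shift cm [-0.78 -0.01  0.14] rot [ 0.    -0.002 -0.001]
```

View pics/c3.png

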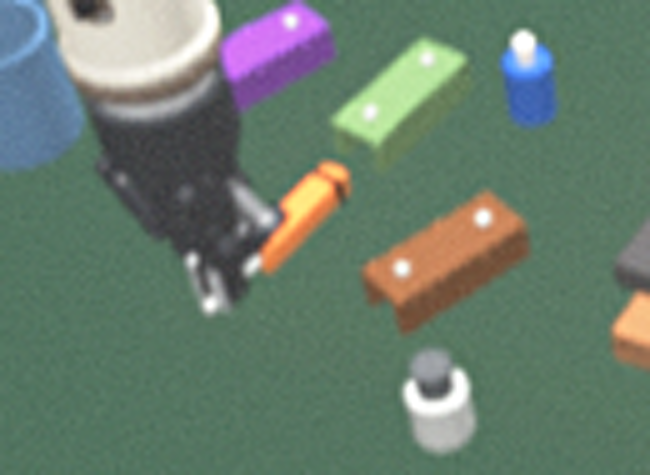

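>>> send_rows(
  moves=[
    [0,0,0,0,0,0,0.1],
    [0,0,0,0,0,0,0.1],
    [0,0,0,0,0,0,0.1],
    [0,0,-1,0,0,0,0],
    [0,0,-3,0,0,0,0],
    [-1.5,0,-5,0,0,0,0],
    [-3,0,-5,0,0,0,0],
    [-4.7,0,-5,0,0,0,0],
    [-6.2,0,-5,0,0,0,0],
    [-7.2,0,-5,0,0,0,0],
    [-7.5,0,-5,0,0,0,0],
    [-7.5,0,-5,0,0,0,0],
  ],
)

```text
time_s: 5.97
tcp_pos: [0.5813, -0.2988, 0.074]
tcp_rot: [-0.0, 0.996, -0.088, 0.0]
contact_force: [0.2, -0.2, 0.3]
opening: 0.5
```

```bash
python3 snap.py scene 110 140 240 235 5 c4; python3 - <<'E'
from h import *
im=cv2.cvtColor(cv2.imread("pics/c4_full.png"),cv2.COLOR_BGR2HSV)
m=cv2.inRange(im,(5,150,130),(20,255,255));cs,_=cv2.findContours(m,0,1)
for c in cs:
    x,y=c[:,0].mean(0)
    if cv2.contourArea(c)>8 and 110<x<240 and 140<y<235: r=cv2.minAreaRect(c);print(r,[ray("scene",*p,.012).round(4).tolist() for p in cv2.boxPoints(r)])
for X in [(.585,-.299,.018),(.670,-.314,.009)]: print(proj("scene",X))
E
python3 g.py .585 -.299 .024 -10
```

```text
((170.63742065429688, 184.09701538085938), (5.670719146728516, 23.35567283630371), 35.21759033203125) [[0.631, -0.2995, 0.012], [0.5436, -0.3006, 0.012], [0.5523, -0.2795, 0.012], [0.6386, -0.2794, 0.012]]
[168.78596145 180.43275065]
[150.93926278 200.62544733]
t 6.02 tcp [ 0.5823 -0.2987  0.0739] psi -10.11 tilt [ 0.0009 -0.0001] open 0.499 F [-0.  -0.3  1. ] q [ 0.15  0.71  0.4   1.68 -0.35  0.82 -1.04]
shift cm [ 0.26 -0.02  4.99] rot [-0.    -0.001 -0.002]
```

View pics/c4.png

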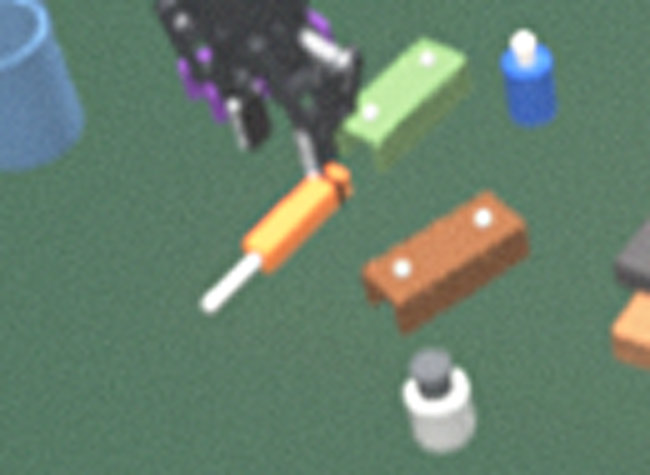

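```bash
python3 - <<'E'
from h import *
tip=ray("scene",151.6,201,.009); print(tip)
fr=ray("scene",110+258/5,140+257/5,.011);print("dowel root",fr)
bk=ray("scene",110+335/5,140+170/5,.018);print("back top",bk)
d=bk-tip;print(np.degrees(np.arctan2(-d[1],-d[0])),np.linalg.norm(d))
d=fr-tip;print(np.degrees(np.arctan2(-d[1],-d[0])),np.linalg.norm(d))
E
```

```text
[ 0.6706878  -0.31133497  0.009     ]
dowel root [ 0.62804689 -0.30139136  0.011     ]
back top [ 0.55131    -0.28837724  0.018     ]
-10.885739163419636 0.12189797682583853
-13.126461497737479 0.04383061336263256
```

>>> send_rows(
  moves=[
    [0,0,0.8,0,0,0,0],
    [0,-0.1,2,0,0,0,0],
    [0,-0.2,3.4,0,0,0,0],
    [0,-0.2,4.5,0,0,0,0],
    [0,-0.2,5.1,0,0,0,0],
    [0,-0.2,5.1,0,0,0,1],
    [0,-0.2,5.1,0,0,0,1],
    [0,-0.2,5.1,0,0,0,1],
    [0,-0.2,5.1,0,0,0,1],
    [0,-0.2,5.1,0,0,0,1],
    [0,-0.2,5.1,0,0,0,1],
  ],
  squeeze=60,
)

```text
time_s: 6.93
tcp_pos: [0.5827, -0.2968, 0.0229]
tcp_rot: [0.0, 0.996, -0.088, 0.0]
contact_force: [-0.3, -1.0, -0.6]
opening: 0.197
```

```bash
python3 g.py .585 -.299 .024 -10
```

```text
t 6.93 tcp [ 0.5827 -0.2968  0.0229] psi -10.09 tilt [ 0.0009 -0.0003] open 0.197 F [-0.3 -1.  -0.6] q [ 0.17  0.78  0.37  1.69 -0.38  0.74 -1.02]
shift cm [ 0.26  0.18 -0.11] rot [ 0.    -0.001 -0.002]
```

>>> send_rows(
  moves=[
    [0,0,-1,0,0,0,1],
    [0,0,-4,0,0,0,1],
    [0,0,-8,0,0,-0.05,1],
    [0,-1,-12,0,0,-0.15,1],
    [0,-3,-15,0,0,-0.26,1],
    [0,-6,-17,0,0,-0.38,1],
    [0,-9.5,-17,0,0,-0.5,1],
    [0,-13,-17,0,0,-0.62,1],
    [0,-16.5,-17,0,0,-0.74,1],
    [0,-20,-17,0,0,-0.86,1],
    [0,-23.5,-17,0,0,-0.98,1],
    [0,-27,-17,0,0,-1.1,1],
  ],
)

```text
time_s: 7.93
tcp_pos: [0.6298, -0.0293, 0.1937]
tcp_rot: [0.0, 0.894, 0.448, 0.001]
contact_force: [0.1, 0.0, -0.6]
opening: 0.19
```

```bash
python3 g.py .66 .20 .19 125
```

```text
t 7.93 tcp [ 0.6298 -0.0293  0.1937] psi 53.25 tilt [ 0.0014 -0.0003] open 0.19 F [ 0.1  0.  -0.6] q [-0.11  0.49  0.16  1.67 -0.09  0.98 -0.57]
shift cm [ 20.18 -11.3    0.36] rot [ 1.000e-03  0.000e+00 -1.252e+00]
```

>>> send_rows(
  moves=[
    [1.8,-1,0,0,0,-0.11,1],
    [3.6,-2,0,0,0,-0.22,1],
    [5.4,-3,0,0,0,-0.33,1],
    [7.2,-4,0,0,0,-0.44,1],
    [9,-5,0,0,0,-0.55,1],
    [10.8,-6,0,0,0,-0.66,1],
    [12.6,-7,0,0,0,-0.77,1],
    [14.4,-8,0,0,0,-0.88,1],
    [16.2,-9,0,0,0,-0.99,1],
    [18,-10,0,0,0,-1.1,1],
    [19.5,-10.8,0,0,0,-1.2,1],
    [20,-11.3,0,0,0,-1.27,1],
  ],
)

```text
time_s: 8.93
tcp_pos: [0.6601, 0.2004, 0.1934]
tcp_rot: [0.0, 0.453, 0.892, 0.001]
contact_force: [-0.1, 0.5, -0.4]
opening: 0.193
```

```bash
python3 g.py .688 .327 .12 187.4
```

```text
t 8.93 tcp [0.6601 0.2004 0.1934] psi 126.15 tilt [0.0014 0.0018] open 0.193 F [-0.1  0.5 -0.4] q [-0.22  0.59 -0.16  1.5   0.1   1.06  0.22]
shift cm [8.57 9.7  7.37] rot [ 2.000e-03  1.000e-03 -1.069e+00]
```

>>> send_rows(
  moves=[
    [0.7,1,0,0,0,-0.11,1],
    [1.5,2,1,0,0,-0.22,1],
    [2.3,3.1,2,0,0,-0.33,1],
    [3.1,4.2,3,0,0,-0.44,1],
    [3.9,5.3,4,0,0,-0.55,1],
    [4.7,6.4,5,0,0,-0.66,1],
    [5.5,7.5,6,0,0,-0.77,1],
    [6.3,8.6,7,0,0,-0.88,1],
    [7.1,9.6,8,0,0,-0.97,1],
    [7.7,10.4,8.7,0,0,-1.04,1],
    [8,10.8,9,0,0,-1.07,1],
    [8,10.8,9,0,0,-1.07,1],
  ],
)

```text
time_s: 9.93
tcp_pos: [0.7004, 0.3259, 0.1017]
tcp_rot: [-0.001, -0.062, 0.998, -0.0]
contact_force: [-0.2, 0.1, -0.5]
opening: 0.19
```

```bash
python3 g.py .7 .329 .059 187.4; python3 snap.py scene 310 150 430 240 6 c5;python3 snap.py top 120 160 240 250 6 c6
```

```text
t 9.93 tcp [0.7004 0.3259 0.1017] psi -172.92 tilt [-0.0011 -0.0002] open 0.19 F [-0.2  0.1 -0.5] q [-0.25  0.86 -0.38  1.29  0.33  1.06  1.02]
shift cm [-0.    0.31  4.27] rot [-0.    -0.001 -0.006]
```

View pics/c5.png

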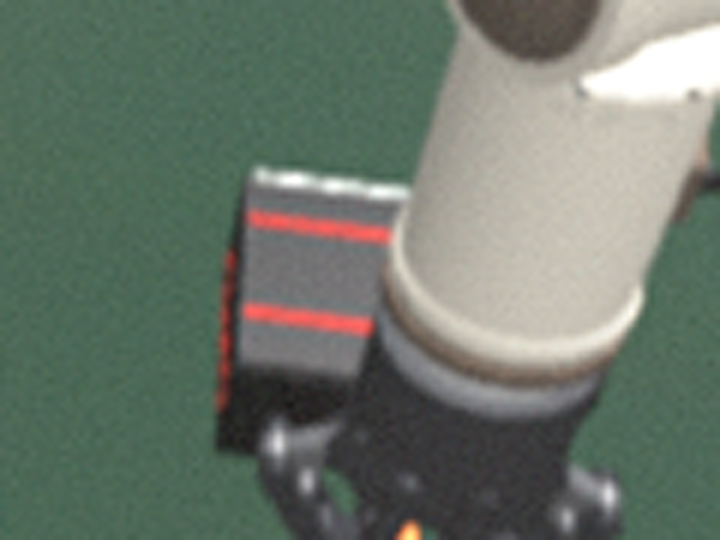

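View pics/c6.png

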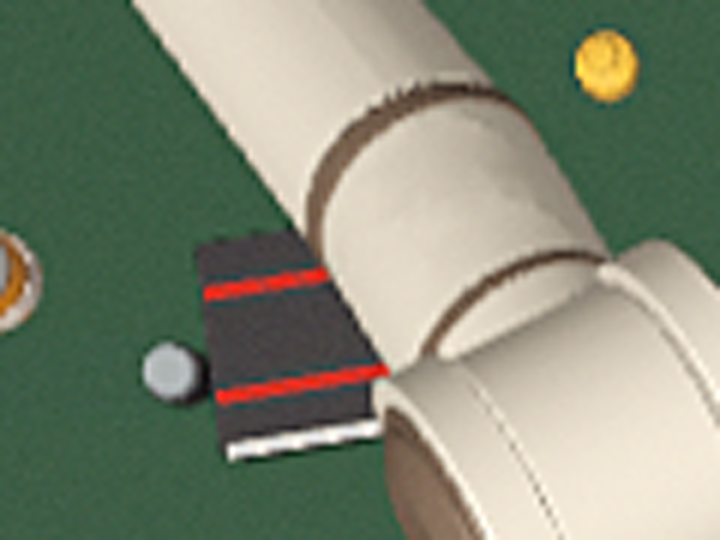

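```bash
cat > lid.py <<'E'
exec(open("m.py").read().split("for x,y in")[0])
for n,box in(("top",(140,180,200,240)),("scene",(330,165,420,235))):
    im=a if n=="top" else b
    f=im.astype(float);red=f[...,2]-f[...,1]
    x0,y0,x1,y1=box
    sub=red[y0:y1,x0:x1]
    m=(sub>60).astype(np.uint8)
    k,l,st,ce=cv2.connectedComponentsWithStats(m,connectivity=4)
    for i in range(1,k):
        if st[i,4]>15:
            ys,xs=np.where(l==i);w=sub[ys,xs]
            L=cv2.fitLine(np.c_[xs,ys].astype(np.float32),2,0,.01,.01).ravel();pr=(np.c_[xs,ys]-L[2:])@L[:2]
            e0=L[2:]+L[:2]*(pr.min()-.5)+[x0,y0];e1=L[2:]+L[:2]*(pr.max()+.5)+[x0,y0]
            P0,P1=ray(n,*e0,.066),ray(n,*e1,.066);d=P1-P0
            print(n,st[i],ce[i].round(1)+[x0,y0],P0.round(4),P1.round(4),"mid",((P0+P1)/2).round(4),"len",np.linalg.norm(d).round(4),"ang",np.degrees(np.arctan2(d[1],d[0])).round(1))
E
python3 lid.py
```

```text
top [ 14  22  36   8 101] [171.6 205.6] [0.5236 0.3701 0.066 ] [0.5402 0.2459 0.066 ] mid [0.5319 0.308  0.066 ] len 0.1253 ang -82.4
top [ 16  39  37   9 102] [173.9 222.8] [0.4636 0.362  0.066 ] [0.4813 0.2361 0.066 ] mid [0.4724 0.299  0.066 ] len 0.1272 ang -82.0
scene [ 21  20  46   9 144] [373.8 188.8] [0.4802 0.2372 0.066 ] [0.4639 0.363  0.066 ] mid [0.472  0.3001 0.066 ] len 0.1269 ang 97.4
scene [ 20  35  49  10 156] [373.8 204.5] [0.5397 0.2448 0.066 ] [0.5224 0.373  0.066 ] mid [0.531  0.3089 0.066 ] len 0.1293 ang 97.7
```

```bash
python3 g.py .6949 .330 .059 -172.2
```

```text
t 10.03 tcp [0.7013 0.3243 0.1028] psi -173.11 tilt [ 0.0005 -0.0008] open 0.192 F [ 0.2 -0.4  0.6] q [-0.25  0.86 -0.38  1.29  0.33  1.06  1.02]
shift cm [0.57 0.65 4.38] rot [-0.001  0.    -0.016]
```

>>> send_rows(
  moves=[
    [0,0.2,1,0,0,-0.005,1],
    [0.2,0.4,2,0,0,-0.01,1],
    [0.4,0.6,3,0,0,-0.016,1],
    [0.6,0.65,3.9,0,0,-0.016,1],
    [0.6,0.65,4.4,0,0,-0.016,1],
    [0.6,0.65,4.4,0,0,-0.016,1],
    [0.6,0.65,4.4,0,0,-0.016,1],
    [0.6,0.65,4.4,0,0,-0.016,1],
  ],
)

```text
time_s: 10.7
tcp_pos: [0.6948, 0.3307, 0.0586]
tcp_rot: [0.0, -0.069, 0.998, 0.0]
contact_force: [-0.1, 0.6, -0.6]
opening: 0.191
```

```bash
python3 g.py .6949 .330 .059 -172.2; python3 snap.py scene 310 150 430 240 6 c7
```

```text
t 10.7 tcp [0.6948 0.3307 0.0586] psi -172.1 tilt [0.0007 0.0003] open 0.191 F [-0.1  0.6 -0.6] q [-0.26  0.9  -0.37  1.31  0.34  0.99  1.02]
shift cm [-0.   -0.07 -0.04] rot [0.    0.001 0.002]
```

View pics/c7.png

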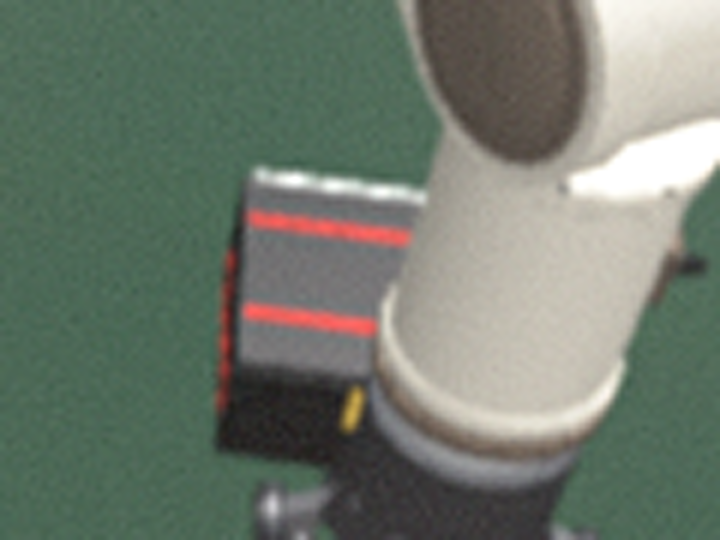

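>>> send_rows(
  moves=[
    [0.6,-0.07,0,0,0,0,1],
    [1.4,-0.07,0,0,0,0,1],
    [2.2,-0.07,0,0,0,0,1],
    [2.9,-0.07,0,0,0,0,1],
    [3.4,-0.07,0,0,0,0,1],
    [3.8,-0.07,0,0,0,0,1],
    [4.2,-0.07,0,0,0,0,1],
    [4.6,-0.07,0,0,0,0,1],
  ],
)

```text
time_s: 11.42
tcp_pos: [0.6486, 0.3235, 0.0585]
tcp_rot: [0.0, -0.069, 0.998, 0.0]
contact_force: [0.3, -0.3, -0.1]
opening: 0.183
```

>>> send_rows(
  moves=[
    [0.3,0,0,0,0,0,1],
    [0.6,0,0,0,0,0,1],
    [0.9,0,0,0,0,0,1],
    [0.9,0,0,0,0,0,1],
  ],
)

```text
time_s: 11.75
tcp_pos: [0.6393, 0.3224, 0.0582]
tcp_rot: [-0.0, -0.069, 0.998, -0.0]
contact_force: [-0.9, -0.0, -0.7]
opening: 0.188
```

```bash
python3 g.py .6949 .330 .059 -172.2
```

```text
t 11.75 tcp [0.6393 0.3224 0.0582] psi -172.06 tilt [-0.0005 -0.0001] open 0.188 F [-0.9 -0.  -0.7] q [-0.26  0.82 -0.37  1.48  0.34  0.91  0.97]
shift cm [-5.61 -0.02 -0.08] rot [ 0.    -0.001  0.002]
```

>>> send_rows(
  moves=[
    [0.3,0,0,0,0,0,1],
    [0.7,0,0,0,0,0,1],
    [1.1,0,0,0,0,0,1],
    [1.4,0,0,0,0,0,1],
    [1.7,0,0,0,0,0,1],
    [2,0,0,0,0,0,1],
    [2.2,0,0,0,0,0,1],
    [2.2,0,0,0,0,0,1],
    [2.2,0,0,0,0,0,1],
  ],
)

```text
time_s: 12.5
tcp_pos: [0.6204, 0.3194, 0.0592]
tcp_rot: [0.002, -0.069, 0.998, 0.001]
contact_force: [5.8, 1.7, -1.8]
opening: 0.191
```

```bash
python3 g.py .6949 .330 .059 -172.2; python3 snap.py scene 310 150 430 240 6 c8
```

```text
t 12.5 tcp [0.6204 0.3194 0.0592] psi -172.12 tilt [0.0045 0.0015] open 0.191 F [ 5.8  1.7 -1.8] q [-0.26  0.79 -0.37  1.54  0.35  0.87  0.95]
shift cm [-7.53  0.03  0.06] rot [0.001 0.005 0.001]
```

View pics/c8.png

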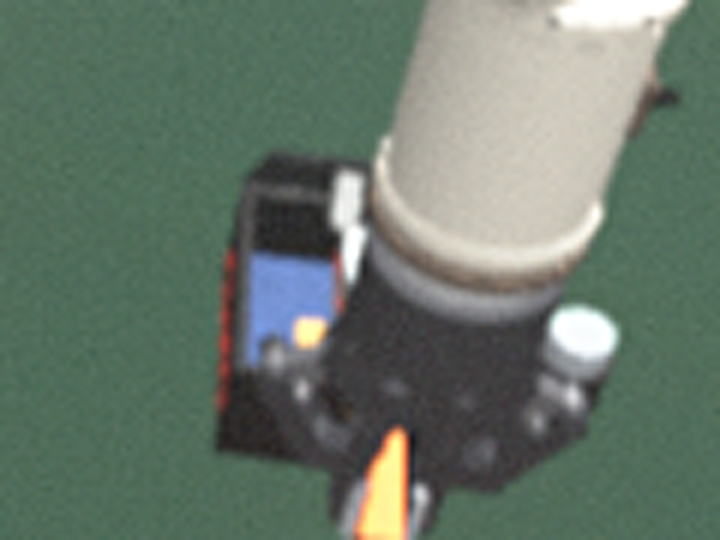

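>>> send_rows(
  moves=[
    [-0.5,0,0,0,0,0,1],
    [-1.3,0,0,0,0,0,1],
    [-2.2,0,0,0,0,0,1],
    [-3.2,0,0,0,0,0,1],
    [-4.2,0,0,0,0,0,1],
    [-5.2,0,0,0,0,0,1],
    [-6.4,0,0,0,0,0,1],
    [-7.6,0,0,0,0,0,1],
    [-8.6,0,0,0,0,0,1],
    [-9,0,0,0,0,0,1],
    [-9,0,0,0,0,0,1],
  ],
)

```text
time_s: 13.47
tcp_pos: [0.7071, 0.3315, 0.0575]
tcp_rot: [-0.001, -0.069, 0.998, -0.0]
contact_force: [-0.1, -1.0, -0.8]
opening: 0.19
```

```bash
python3 g.py .71 .331 .0235 -172.2
```

```text
t 13.47 tcp [0.7071 0.3315 0.0575] psi -172.11 tilt [-0.0018 -0.0004] open 0.19 F [-0.1 -1.  -0.8] q [-0.26  0.92 -0.37  1.27  0.34  1.01  1.03]
shift cm [-0.28 -0.09  3.4 ] rot [-0.    -0.002  0.002]
```

>>> send_rows(
  moves=[
    [0,0,0.7,0,0,0,1],
    [0,0,1.5,0,0,0,1],
    [0,0,2.3,0,0,0,1],
    [0,0,2.9,0,0,0,1],
    [0,0,3.3,0,0,0,1],
    [0,0,3.45,0,0,0,1],
    [0,0,3.45,0,0,0,1],
    [0,0,3.45,0,0,0,0.3],
    [0,0,3.45,0,0,0,0.1],
    [0,0,3.45,0,0,0,0.1],
    [0,0,3.45,0,0,0,0.1],
  ],
)

```text
time_s: 14.38
tcp_pos: [0.7077, 0.3319, 0.0245]
tcp_rot: [0.0, -0.069, 0.998, 0.0]
contact_force: [0.3, -0.3, -0.1]
opening: 0.45
```

>>> send_rows(
  moves=[
    [0,0,-1,0,0,0,0.1],
    [0,0,-3,0,0,0,0.1],
    [0,0,-6,0,0,0,0.1],
    [0,0,-10,0,0,0,0.1],
    [-1,-3,-14,0,0,0,0.1],
    [-2,-6,-18,0,0,0,0.1],
    [-3,-9.5,-19,0,0,0,0.1],
    [-3,-13,-20,0,0,0,0.1],
    [-3,-16.5,-20,0,0,0,0.1],
    [-3,-20,-20,0,0,0,0.1],
    [-3,-23,-20,0,0,0,0.1],
    [-3,-24,-20,0,0,0,0.1],
  ],
)

```text
time_s: 15.38
tcp_pos: [0.7717, 0.0889, 0.2251]
tcp_rot: [0.001, -0.065, 0.998, -0.003]
contact_force: [1.0, -0.9, 0.5]
opening: 0.451
```

```bash
python3 g.py .5 .3 .2 -172.2; python3 snap.py scene 310 130 430 260 4 c9;python3 snap.py top 120 140 240 250 6 c10; python3 -c "
import cv2,numpy as np
a=cv2.imread('pics/c9.png');b=cv2.imread('pics/c10.png');b=cv2.resize(b,(int(b.shape[1]*520/b.shape[0]),520));a=cv2.resize(a[:,:],(480*1,520));x=np.hstack([a[:, :],b]);x=cv2.resize(x,(800,int(520*800/x.shape[1])));cv2.imwrite('pics/c11.png',x)"
```

```text
t 15.38 tcp [0.7717 0.0889 0.2251] psi -172.55 tilt [ 0.0021 -0.0051] open 0.451 F [ 1.  -0.9  0.5] q [ 0.06  0.75 -0.39  1.19  0.28  1.25  1.38]
shift cm [24.21 24.47  2.34] rot [-0.005  0.001 -0.006]
```

View pics/c11.png

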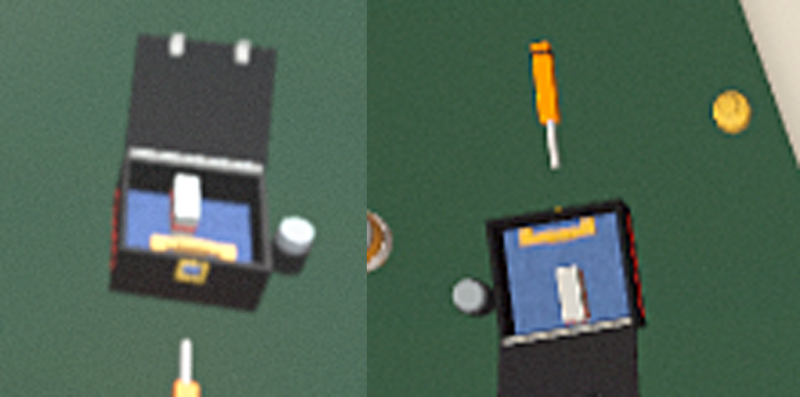

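```bash
cat > ms.py <<'E'
from h import *
for n,f,box in(("top","pics/c10_full.png",(160,205,195,240)),("scene","pics/c9_full.png",(350,165,372,200))):
    im=cv2.imread(f);h=cv2.cvtColor(im,cv2.COLOR_BGR2HSV);x0,y0,x1,y1=box
    m=cv2.inRange(h[y0:y1,x0:x1],(0,0,150),(180,60,255))
    cs,_=cv2.findContours(m,0,1,offset=(x0,y0))
    for c in cs:
        if cv2.contourArea(c)<12: continue
        r=cv2.minAreaRect(c);P=np.array([ray(n,*q,.054) for q in cv2.boxPoints(r)])
        M=cv2.moments(c);print(n,cv2.contourArea(c),r,"box mean",P.mean(0).round(4),"cent",ray(n,M["m10"]/M["m00"],M["m01"]/M["m00"],.054).round(4))
        e=np.diff(np.vstack([P,P[:1]]),axis=0);print(np.linalg.norm(e,axis=1).round(4),np.degrees(np.arctan2(e[:,1],e[:,0])).round(1))
E
python3 ms.py; python3 - <<'E'
from h import *
crop("pics/c10_full.png",155,195,205,245,10,"pics/a.png");crop("pics/c9_full.png",335,160,385,210,10,"pics/b.png")
a=cv2.imread("pics/a.png");b=cv2.imread("pics/b.png");cv2.imwrite("pics/c12.png",cv2.resize(np.hstack([a,b]),(800,400)))
E
```

```text
top 71.0 ((175.68399047851562, 221.01197814941406), (15.294707298278809, 5.99266242980957), 79.69515228271484) box mean [0.48   0.2958 0.054 ] cent [0.48   0.2959 0.054 ]
[0.0206 0.0531 0.0204 0.0531] [ -81.2 -169.4   98.8   10.8]
scene 48.5 ((368.0, 193.0), (12.0, 6.0), 90.0) box mean [0.4808 0.2889 0.054 ] cent [0.481  0.2916 0.054 ]
[0.0171 0.0473 0.0166 0.0472] [ 108.3    7.6  -71.6 -171.8]
scene 38.0 ((362.03076171875, 180.7538604736328), (18.357141494750977, 2.9768333435058594), 7.125016689300537) box mean [0.4373 0.2656 0.054 ] cent [0.4374 0.2659 0.054 ]
[0.0126 0.0523 0.0126 0.0519] [-175.4   97.9    2.8  -82. ]
```

View pics/c12.png

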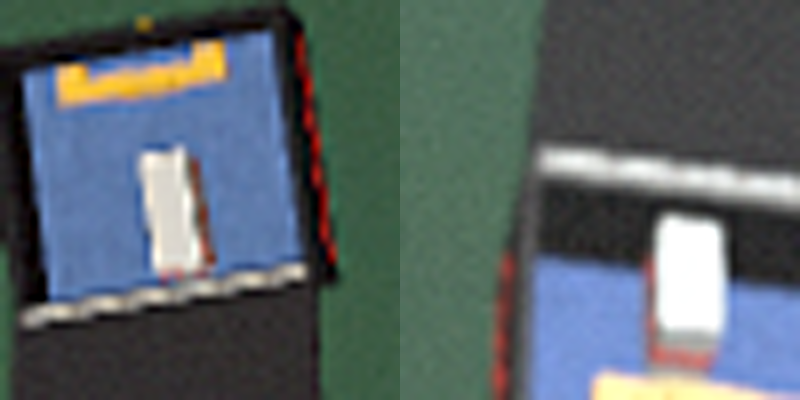

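```bash
sed -i 's/(350,165,372,200)/(366,184,378,206)/' ms.py; python3 ms.py | tail -2; python3 g.py .48 .2965 .2 9.5;  python3 g.py .48 .2965 .2 -170.5
```

```text
scene 119.0 ((370.8770446777344, 195.3524627685547), (9.053573608398438, 16.6585750579834), 5.194429397583008) box mean [0.487  0.2977 0.054 ] cent [0.4876 0.2975 0.054 ]
[0.0655 0.0253 0.0655 0.0243] [-175.6  100.9    3.5  -78.7]
t 15.48 tcp [0.771  0.0932 0.2246] psi -172.42 tilt [ 0.0011 -0.0021] open 0.447 F [-0.1  0.3 -0.3] q [ 0.06  0.75 -0.39  1.19  0.28  1.25  1.38]
shift cm [26.17 23.99  2.39] rot [1.000e-03 3.000e-03 3.108e+00]
t 15.48 tcp [0.771  0.0932 0.2246] psi -172.42 tilt [ 0.0011 -0.0021] open 0.447 F [-0.1  0.3 -0.3] q [ 0.06  0.75 -0.39  1.19  0.28  1.25  1.38]
shift cm [26.17 23.99  2.39] rot [-0.002  0.001 -0.034]
```

>>> send_rows(
  moves=[
    [1,1,0,0,0,0,0.1],
    [3.5,3.2,0,0,0,0,0.1],
    [6.2,5.6,0,0,0,-0.01,0.1],
    [9,8.1,0,0,0,-0.02,0.1],
    [11.8,10.6,0,0,0,-0.02,0.1],
    [14.6,13.2,0.5,0,0,-0.02,0.1],
    [17.4,15.8,1,0,0,-0.02,0.1],
    [20.2,18.4,1.5,0,0,-0.02,0.1],
    [22.8,21,2,0,0,-0.02,0.1],
    [24.8,23,2.4,0,0,-0.02,0.1],
    [25.8,23.8,2.4,0,0,-0.025,0.1],
    [26.1,24,2.4,0,0,-0.025,0.1],
  ],
)

```text
time_s: 16.48
tcp_pos: [0.4742, 0.3046, 0.2004]
tcp_rot: [-0.0, -0.086, 0.996, 0.001]
contact_force: [1.0, -0.0, 0.7]
opening: 0.448
```

```bash
python3 g.py .481 .297 .1 -171; python3 snap.py scene 310 130 430 220 6 c13
```

```text
t 16.48 tcp [0.4742 0.3046 0.2004] psi -170.12 tilt [-0.0011  0.0016] open 0.448 F [ 1.  -0.   0.7] q [-0.21  0.42 -0.51  1.82  0.24  0.97  0.92]
shift cm [-0.55 -0.88 10.04] rot [ 0.002 -0.001  0.015]
```

View pics/c13.png

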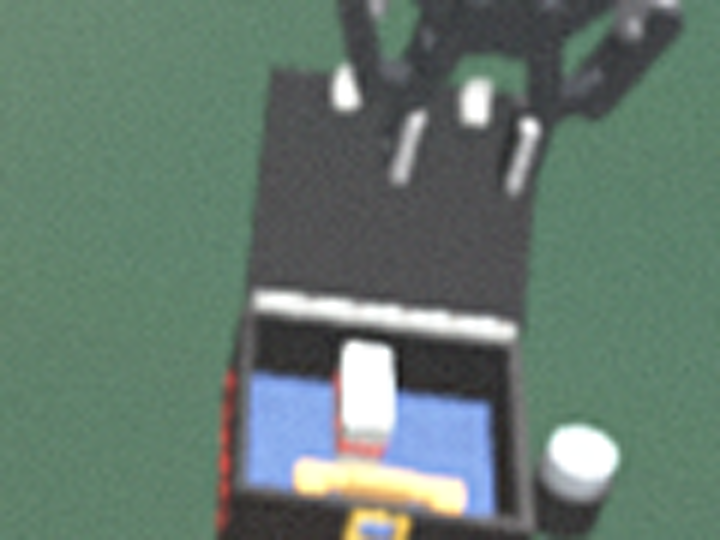

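>>> send_rows(
  moves=[
    [-0.1,-0.2,1,0,0,0.01,0.1],
    [-0.3,-0.4,3,0,0,0.01,0.1],
    [-0.4,-0.6,5,0,0,0.015,0.1],
    [-0.4,-0.6,7,0,0,0.015,0.1],
    [-0.4,-0.6,8.5,0,0,0.015,0.1],
    [-0.4,-0.6,9.2,0,0,0.015,0.1],
    [-0.4,-0.6,9.2,0,0,0.015,0.1],
    [-0.4,-0.6,9.2,0,0,0.015,0.1],
  ],
)

```text
time_s: 17.2
tcp_pos: [0.4844, 0.2938, 0.1075]
tcp_rot: [-0.0, -0.073, 0.997, -0.0]
contact_force: [-0.2, 0.3, 0.6]
opening: 0.451
```

```bash
python3 g.py .481 .297 .045 -171; python3 snap.py scene 310 130 430 220 6 c14
```

```text
t 17.2 tcp [0.4844 0.2938 0.1075] psi -171.61 tilt [-0.0003 -0.0003] open 0.451 F [-0.2  0.3  0.6] q [-0.24  0.54 -0.45  1.87  0.32  0.8   0.86]
shift cm [0.29 0.37 6.25] rot [-0.    -0.    -0.011]
```

View pics/c14.png

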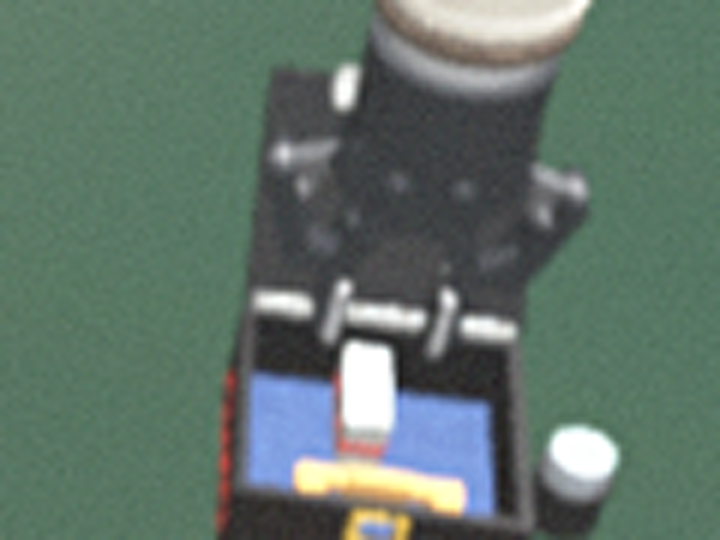

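```bash
python3 - <<'E'
from h import *
for z in(.088,.092,.096): print(z,proj("scene",(.4844,.2938,z)))
print(ray("scene",374,187.7,.092), proj("scene",(.481,.297,.054)))
E
```

```text
0.088 [372.01684118 185.81477683]
0.092 [372.3096445  184.80178743]
0.096 [372.60411081 183.78304469]
[0.49409871 0.29959714 0.092     ] [370.90894438 193.62355663]
```

>>> send_rows(
  moves=[
    [0.1,0.1,0.7,0,0,-0.005,0.1],
    [0.2,0.2,1.8,0,0,-0.01,0.1],
    [0.2,0.2,3,0,0,-0.01,0.1],
    [0.2,0.2,4.2,0,0,-0.01,0.1],
    [0.2,0.2,5.2,0,0,-0.01,0.1],
    [0.2,0.2,5.9,0,0,-0.01,0.1],
    [0.2,0.2,6.2,0,0,-0.01,0.1],
    [0.2,0.2,6.2,0,0,-0.01,0.1],
  ],
)

```text
time_s: 17.92
tcp_pos: [0.4805, 0.296, 0.0446]
tcp_rot: [-0.001, -0.079, 0.997, -0.0]
contact_force: [0.1, 0.3, 0.3]
opening: 0.449
```

```bash
python3 g.py .481 .2955 .045 -171; python3 snap.py scene 310 130 430 220 6 c15
```

```text
t 17.92 tcp [0.4805 0.296  0.0446] psi -170.92 tilt [-0.0018 -0.0009] open 0.449 F [0.1 0.3 0.3] q [-0.28  0.64 -0.41  1.9   0.38  0.68  0.81]
shift cm [-0.05 -0.06 -0.04] rot [-0.001 -0.002  0.001]
```

View pics/c15.png

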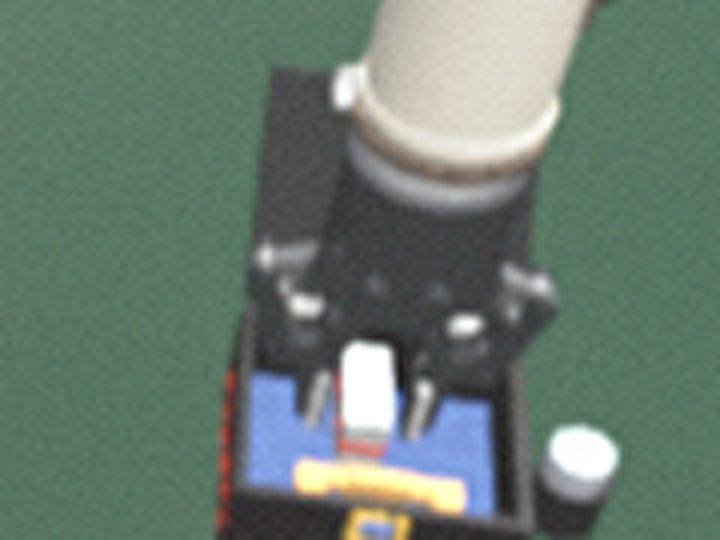

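>>> send_rows(
  moves=[
    [0,0,0,0,0,0,0.4],
    [0,0,0,0,0,0,1],
    [0,0,0,0,0,0,1],
    [0,0,0,0,0,0,1],
    [0,0,0,0,0,0,1],
    [0,0,0,0,0,0,1],
  ],
  squeeze=60,
)

```text
time_s: 18.47
tcp_pos: [0.4816, 0.2966, 0.0464]
tcp_rot: [0.001, -0.079, 0.997, 0.0]
contact_force: [-0.9, -0.3, 4.9]
opening: 0.223
```

```bash
python3 g.py .481 .2955 .045 -171; python3 snap.py scene 310 130 430 220 6 c16
```

```text
t 18.47 tcp [0.4816 0.2966 0.0464] psi -170.93 tilt [0.001  0.0006] open 0.223 F [-0.9 -0.3  4.9] q [-0.28  0.64 -0.41  1.9   0.38  0.69  0.81]
shift cm [ 0.08 -0.1   0.14] rot [0.    0.001 0.001]
```

View pics/c16.png

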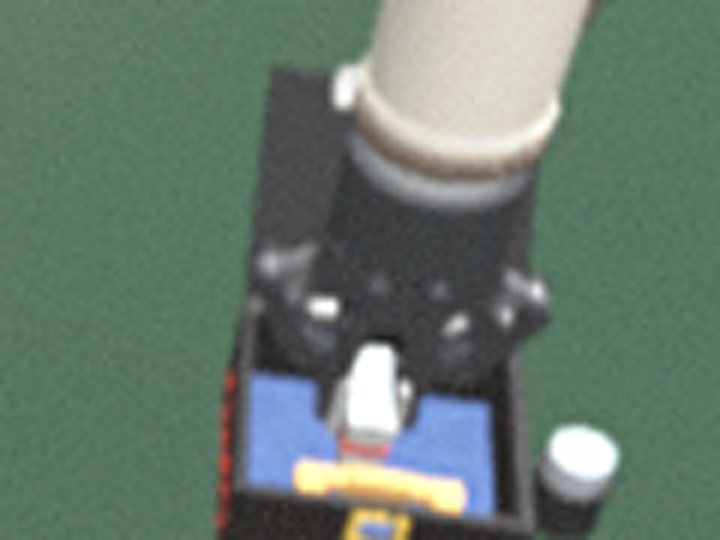

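>>> send_rows(
  moves=[
    [0,0,-0.3,0,0,0,1],
    [0,0,-1,0,0,0,1],
    [0,0,-2.2,0,0,0,1],
    [0,0,-3.7,0,0,0,1],
    [0,0,-5.4,0,0,0,1],
    [0,0,-7.2,0,0,0,1],
    [0,0,-9,0,0,0,1],
    [0,0,-10.8,0,0,0,1],
    [0,0,-12.4,0,0,0,1],
    [0,0,-13.4,0,0,0,1],
    [0,0,-13.8,0,0,0,1],
    [0,0,-13.8,0,0,0,1],
  ],
)

```text
time_s: 19.52
tcp_pos: [0.4816, 0.2965, 0.185]
tcp_rot: [0.001, -0.079, 0.997, 0.0]
contact_force: [0.5, 0.1, -2.6]
opening: 0.22
```

```bash
python3 g.py .4606 -.0174 .185 172.7; python3 snap.py scene 310 100 430 190 6 c17;python3 snap.py top 120 160 240 250 6 c18
```

```text
t 19.52 tcp [0.4816 0.2965 0.185 ] psi -170.94 tilt [0.0017 0.0008] open 0.22 F [ 0.5  0.1 -2.6] q [-0.21  0.44 -0.5   1.83  0.25  0.94  0.91]
shift cm [ 7.020e+00 -3.067e+01 -3.000e-02] rot [0.001 0.002 0.286]
```

View pics/c17.png

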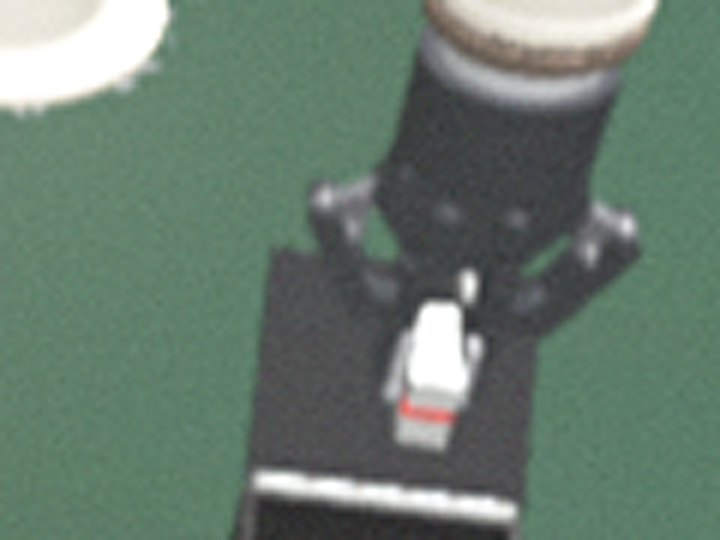

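```bash
python3 - <<'E'
from h import *
n=np.array([np.cos(np.radians(9.06)),np.sin(np.radians(9.06))]);t=np.array([.4816,.2965])
for u,v,z in((422,447,.1566),(437,392,.1926)):
    P=ray("scene",310+u/6,100+v/6,z);d=P[:2]-t;print(P,d@n, d@[-n[1],n[0]])
E
```

```text
[0.50819108 0.30439405 0.1566    ] 0.027502393923281528 0.003608304062898417
[0.51300036 0.30340304 0.1926    ] 0.03209562546479511 0.001872342963615872
```

```bash
python3 - <<'E'
exec(open("m.py").read().split("for x,y in")[0])
print(hs["scene"][150:160:2,274:280:2].tolist())
for n,box in(("scene",(240,140,300,198)),("top",(240,190,295,260))):
    cs,_=blobs(n,(10,60,150),(34,255,255),box,3)
    for c in cs:
        r=cv2.minAreaRect(c);M=cv2.moments(c);u,v=M["m10"]/M["m00"],M["m01"]/M["m00"];print(n,cv2.contourArea(c),round(u,1),round(v,1),ray(n,u,v,.06).round(4),ray(n,u,v,.062).round(4))
E
python3 g.py .4576 -.017 .185 172.7
```

```text
[[[30, 60, 255], [19, 76, 248], [95, 11, 143]], [[23, 84, 255], [100, 3, 229], [16, 30, 235]], [[173, 5, 224], [0, 0, 255], [30, 6, 255]], [[0, 0, 255], [0, 0, 255], [30, 58, 255]], [[0, 0, 255], [90, 1, 255], [20, 81, 250]]]
scene 38.0 264.5 177.0 [ 0.5178 -0.008   0.06  ] [ 0.5197 -0.0073  0.062 ]
scene 53.5 255.0 174.8 [ 0.5177 -0.0377  0.06  ] [ 0.5196 -0.0369  0.062 ]
scene 32.5 281.5 152.6 [0.3972 0.0077 0.06  ] [0.3995 0.0083 0.062 ]
scene 45.5 272.5 150.6 [ 0.3969 -0.0224  0.06  ] [ 0.3992 -0.0217  0.062 ]
top 40.5 269.5 242.1 [ 0.3986 -0.0239  0.06  ] [ 0.3985 -0.0239  0.062 ]
top 38.0 261.0 241.5 [0.4016 0.0048 0.06  ] [0.4015 0.0048 0.062 ]
top 37.5 272.9 207.0 [ 0.518  -0.0392  0.06  ] [ 0.5177 -0.0392  0.062 ]
top 35.5 264.5 206.4 [ 0.5211 -0.0105  0.06  ] [ 0.5208 -0.0105  0.062 ]
t 19.62 tcp [0.4808 0.2958 0.1832] psi -170.94 tilt [-0.0009 -0.0006] open 0.221 F [-0.3 -0.3 -3. ] q [-0.21  0.44 -0.5   1.83  0.25  0.94  0.91]
shift cm [  7.21 -30.53  -0.16] rot [-0.001 -0.001  0.286]
```

>>> send_rows(
  moves=[
    [0.2,-0.8,0,0,0,0,1],
    [0.6,-2.6,0,0,0,0.02,1],
    [1.3,-5.4,0,0,0,0.05,1],
    [2.1,-8.6,0,0,0,0.08,1],
    [2.9,-11.8,0,0,0,0.12,1],
    [3.7,-15,0,0,0,0.16,1],
    [4.5,-18.2,0,0,0,0.2,1],
    [5.3,-21.4,0,0,0,0.23,1],
    [6.1,-24.6,0,0,0,0.26,1],
    [6.8,-27.6,0,0,0,0.28,1],
    [7.3,-29.6,0,0,0,0.286,1],
    [7.5,-30.5,0,0,0,0.286,1],
  ],
)

```text
time_s: 20.62
tcp_pos: [0.4535, -0.0209, 0.1828]
tcp_rot: [-0.001, 0.067, 0.998, -0.001]
contact_force: [0.6, -0.1, -2.2]
opening: 0.22
```

>>> send_rows(
  moves=[
    [0,0,0.5,0,0,0,1],
    [0,0,1.5,0,0,0,1],
    [0,0,3,0,0,0,1],
    [0,0,4.5,0,0,0,1],
    [0,0,5.5,0,0,0,1],
    [0,0,6,0,0,0,1],
    [0,0,6,0,0,0,1],
    [0,0,6,0,0,0,1],
  ],
)

```text
time_s: 21.28
tcp_pos: [0.4551, -0.0158, 0.1235]
tcp_rot: [-0.0, 0.063, 0.998, 0.0]
contact_force: [-0.1, 0.8, -2.7]
opening: 0.223
```

```bash
python3 g.py .455 -.0168 .0484 172.7; python3 snap.py scene 215 110 315 200 7 c19
```

```text
t 21.28 tcp [ 0.4551 -0.0158  0.1235] psi 172.77 tilt [-0.0008  0.0006] open 0.223 F [-0.1  0.8 -2.7] q [ 0.26  0.33 -0.33  2.13  0.16  0.7   1.27]
shift cm [-0.01 -0.11  7.51] rot [ 0.    -0.001  0.001]
```

View pics/c19.png

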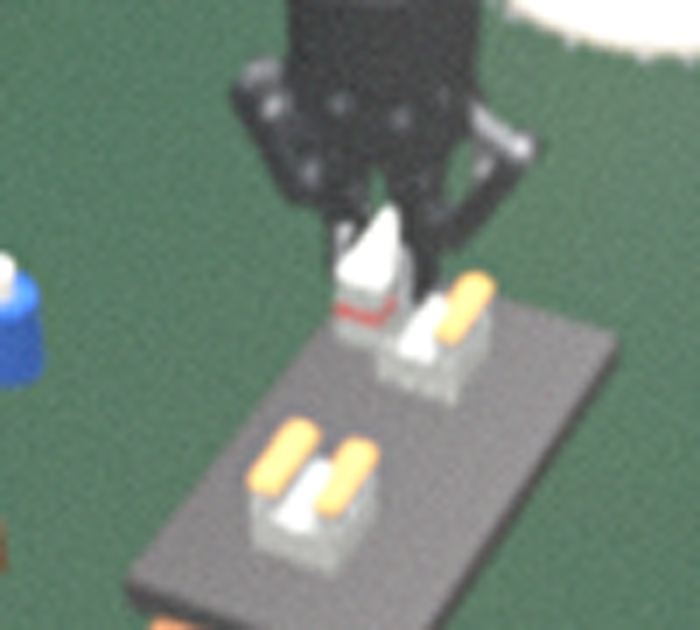

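>>> send_rows(
  moves=[
    [0,-0.1,0.5,0,0,0,1],
    [0,-0.1,1.5,0,0,0,1],
    [0,-0.1,2.7,0,0,0,1],
    [0,-0.1,4,0,0,0,1],
    [0,-0.1,5.2,0,0,0,1],
    [0,-0.1,6.2,0,0,0,1],
    [0,-0.1,6.8,0,0,0,1],
    [0,-0.1,7,0,0,0,1],
    [0,-0.1,7,0,0,0,1],
    [0,-0.1,7,0,0,0,1],
  ],
)

```text
time_s: 22.17
tcp_pos: [0.4553, -0.0177, 0.054]
tcp_rot: [0.0, 0.064, 0.998, 0.0]
contact_force: [0.0, 0.3, -1.8]
opening: 0.223
```

```bash
python3 g.py .455 -.0168 .0484 172.7; python3 snap.py scene 230 130 310 200 9 c20;python3 snap.py top 235 185 295 268 7 c21
```

```text
t 22.17 tcp [ 0.4553 -0.0177  0.054 ] psi 172.68 tilt [0.0004 0.0001] open 0.223 F [ 0.   0.3 -1.8] q [ 0.22  0.46 -0.28  2.16  0.24  0.54  1.2 ]
shift cm [0.04 0.08 0.56] rot [ 0.  0. -0.]
```

View pics/c20.png

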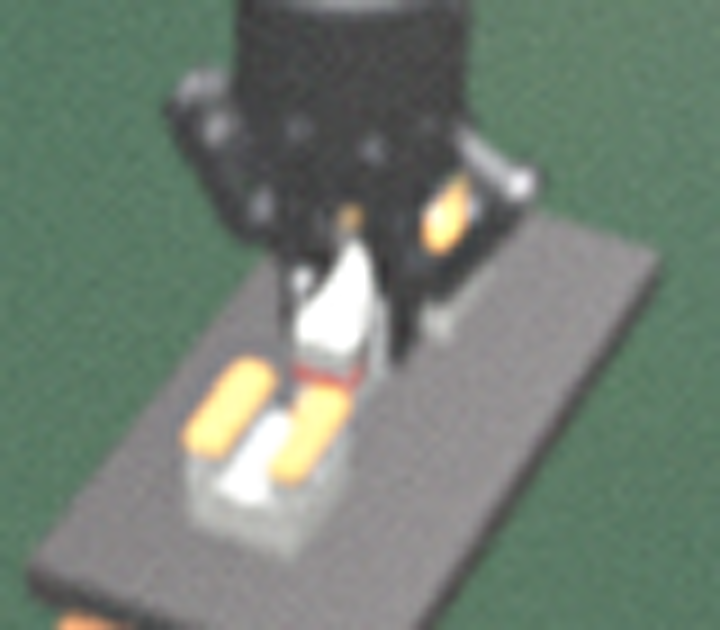

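View pics/c21.png

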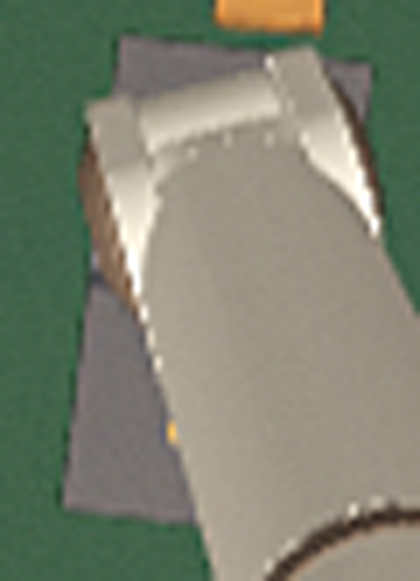

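```bash
python3 - <<'E'
from h import *
for u,v in((298,338),(360,350),(329,344)): print(ray("scene",230+u/9,130+v/9,.0616))
print((proj("scene",(.4822,-.0183,.0616))-[230,130])*9)
E
```

```text
[ 0.4821438  -0.02448629  0.0616    ]
[ 0.48120463 -0.00291703  0.0616    ]
[ 0.48167325 -0.0136794   0.0616    ]
[315.41781576 342.06389192]
```

>>> send_rows(
  moves=[
    [0,-0.1,0.1,0,0,0,1],
    [0,-0.15,0.2,0,0,0,1],
    [0,-0.15,0.3,0,0,0,1],
    [0,-0.15,0.4,0,0,0,1],
    [0,-0.15,0.5,0,0,0,1],
    [0,-0.15,0.55,0,0,0,1],
    [0,-0.15,0.55,0,0,0,1],
    [0,-0.15,0.55,0,0,0,1],
  ],
)

```text
time_s: 22.93
tcp_pos: [0.4548, -0.0192, 0.0484]
tcp_rot: [-0.0, 0.064, 0.998, -0.0]
contact_force: [-1.6, 0.7, 1.1]
opening: 0.221
```

```bash
python3 g.py .455 -.0168 .0484 172.7
```

```text
t 22.93 tcp [ 0.4548 -0.0192  0.0484] psi 172.68 tilt [-0.0001 -0.0001] open 0.221 F [-1.6  0.7  1.1] q [ 0.22  0.48 -0.27  2.16  0.25  0.53  1.2 ]
shift cm [0.01 0.24 0.  ] rot [-0. -0. -0.]
```

>>> send_rows(
  moves=[
    [0,0,0,0,0,0,0.5],
    [0,0,0,0,0,0,0.3],
    [0,0,0,0,0,0,0.2],
    [0,0,0,0,0,0,0.1],
    [0,0,0,0,0,0,0.1],
    [0,0,-0.7,0,0,0,0.1],
    [0,0,-2,0,0,0,0.1],
    [0,0,-4,0,0,0,0.1],
    [0,0,-7,0,0,0,0.1],
    [0,0,-10,0,0,0,0.1],
    [0,0,-13,0,0,0,0.1],
    [0,0,-15,0,0,0,0.1],
  ],
)

```text
time_s: 23.93
tcp_pos: [0.4557, -0.019, 0.2015]
tcp_rot: [0.002, 0.064, 0.998, 0.0]
contact_force: [0.5, -0.1, -0.4]
opening: 0.445
```

>>> send_rows(
  moves=[
    [0,2,-1,0,0,0,0.1],
    [0,5,-2,0,0,0,0.1],
    [0,8.5,-2,0,0,0,0.1],
    [0,12,-2,0,0,0,0.1],
    [0,15.5,-2,0,0,0,0.1],
    [0,19,-2,0,0,0,0.1],
    [0,22.5,-2,0,0,0,0.1],
    [0,26,-2,0,0,0,0.1],
    [0,29,-2,0,0,0,0.1],
    [0,31,-2,0,0,0,0.1],
    [0,32,-2,0,0,0,0.1],
  ],
)

```text
time_s: 24.85
tcp_pos: [0.4948, 0.302, 0.2188]
tcp_rot: [-0.0, 0.062, 0.998, 0.001]
contact_force: [-0.8, -0.5, -0.4]
opening: 0.453
```

```bash
python3 snap.py scene 230 130 310 200 9 c22;python3 snap.py top 235 185 295 268 7 c23
```

```text
(no output)
```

View pics/c22.png

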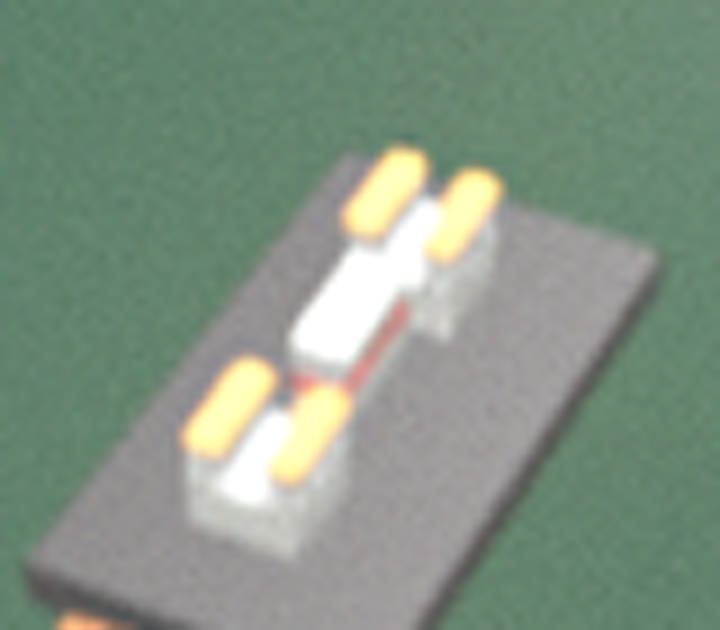

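View pics/c23.png

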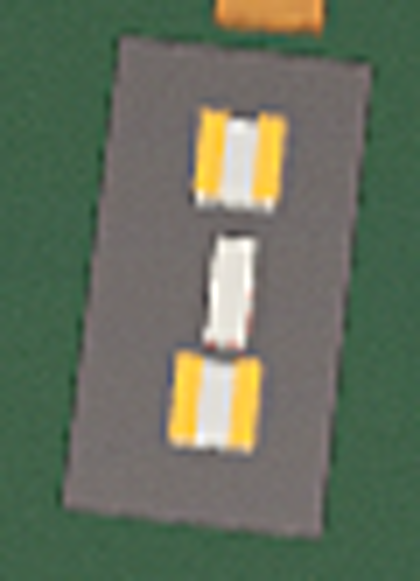

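```bash
cat > mm.py <<'E'
from h import *
import sys
ft,fs=sys.argv[1:3]
im=cv2.imread(ft);h=cv2.cvtColor(im,cv2.COLOR_BGR2HSV)
def get(h,n,lo,hi,box,z,mn=10):
    x0,y0,x1,y1=box;m=cv2.inRange(h[y0:y1,x0:x1],lo,hi);cs,_=cv2.findContours(m,0,1,offset=(x0,y0));o=[]
    for c in cs:
        if cv2.contourArea(c)<mn: continue
        r=cv2.minAreaRect(c);P=np.array([ray(n,*q,z) for q in cv2.boxPoints(r)]);e=np.diff(P,axis=0)
        o.append((P.mean(0)));print(n,round(cv2.contourArea(c),1),"cent",P.mean(0).round(4),"sides",np.linalg.norm(e[:2],axis=1).round(4),"ang",np.degrees(np.arctan2(e[:2,1],e[:2,0])).round(1))
    return o
br=get(h,"top",(10,60,150),(34,255,255),(240,190,295,260),.06)
ms=get(h,"top",(0,0,150),(180,59,255),(260,217,277,235),.056)
mid=np.mean(br,axis=0);print("mid",mid,"diff",(ms[0]-mid)[:2] if ms else None)
br=np.array(br);hi=br[br[:,0]>.46].mean(0);lo=br[br[:,0]<.46].mean(0);u=(hi-lo)[:2];L=np.linalg.norm(u);u/=L;d=(ms[0]-mid)[:2];print("len",L,"ang",np.degrees(np.arctan2(u[1],u[0])),"along",d@u,"across",d@[-u[1],u[0]])
h2=cv2.cvtColor(cv2.imread(fs),cv2.COLOR_BGR2HSV)
b2=get(h2,"scene",(10,60,150),(34,255,255),(240,140,300,198),.06);print("mid",np.mean(b2,axis=0))
E
python3 mm.py pics/c23_full.png pics/c22_full.png; python3 - <<'E'
from h import *
# master top face corners, scene crop
for q in((293,345),(345,362),(402,282),(352,252)): print(ray("scene",230+q[0]/9,130+q[1]/9,.056).round(4))
E
```

```text
top 40.5 cent [ 0.3977 -0.0238  0.06  ] sides [0.0439 0.0141] ang [ -6.9 -96.8]
top 38.0 cent [0.4016 0.0048 0.06  ] sides [0.0136 0.0438] ang [-91.6 178.4]
top 37.5 cent [ 0.5182 -0.0394  0.06  ] sides [0.0137 0.0416] ang [-91.6 178.1]
top 35.5 cent [ 0.5222 -0.0105  0.06  ] sides [0.0418 0.014 ] ang [ -7.2 -97.4]
top 70.5 cent [ 0.4526 -0.0183  0.056 ] sides [0.0529 0.0196] ang [ -7.9 -98. ]
mid [ 0.45992299 -0.01723983  0.06      ] diff [-0.00728629 -0.00109771]
len 0.12152178545531002 ang -7.325919663931749 along -0.007086837275955057 across -0.002017843276977154
scene 38.5 cent [ 0.5196 -0.01    0.06  ] sides [0.0464 0.019 ] ang [171.3  61.1]
scene 54.0 cent [ 0.5177 -0.0377  0.06  ] sides [0.0482 0.0194] ang [172.1  61.4]
scene 37.0 cent [0.4013 0.0066 0.06  ] sides [0.0488 0.0191] ang [179.3  69.9]
scene 46.5 cent [ 0.398  -0.0223  0.06  ] sides [0.0514 0.0204] ang [172.2  58.4]
mid [ 0.45915127 -0.01584165  0.06      ]
[ 0.4803 -0.027   0.056 ]
[ 0.4827 -0.0077  0.056 ]
[ 0.4387 -0.0017  0.056 ]
[ 0.4294 -0.0228  0.056 ]
```

```bash
python3 g.py .4555 -.019 .2 172.7
```

```text
t 24.95 tcp [0.495  0.3    0.2185] psi 172.86 tilt [-0.0004  0.0009] open 0.451 F [-0.  -0.3 -0.7] q [-0.2   0.42 -0.49  1.76  0.23  1.02  0.66]
shift cm [ -0.05 -32.14   1.82] rot [ 0.001 -0.     0.003]
```

>>> send_rows(
  moves=[
    [0,-1,0,0,0,0,0.1],
    [0,-4,0,0,0,0,0.1],
    [0,-7.5,0,0,0,0,0.1],
    [0,-11,0,0,0,0,0.1],
    [0,-14.5,0,0,0,0,0.1],
    [0,-18,0,0,0,0,0.1],
    [0,-21.5,0,0,0,0,0.1],
    [0,-25,0,0,0,0,0.1],
    [0,-28.5,0.8,0,0,0,0.1],
    [0,-31,1.8,0,0,0.003,0.1],
    [0,-32,3,0,0,0.003,0.1],
    [0,-32.1,4,0,0,0.003,0.1],
  ],
)

```text
time_s: 25.95
tcp_pos: [0.4525, -0.0263, 0.1778]
tcp_rot: [-0.0, 0.07, 0.998, -0.001]
contact_force: [-0.4, -0.3, -0.1]
opening: 0.453
```

>>> send_rows(
  moves=[
    [0,0,1.5,0,0,0,0.1],
    [0,0,3.5,0,0,0,0.1],
    [0,0,5.5,0,0,0,0.1],
    [0,0,7,0,0,0,0.1],
    [0,0,7.8,0,0,0,0.1],
    [0,0,7.8,0,0,0,0.1],
    [0,0,7.8,0,0,0,0.1],
  ],
)

```text
time_s: 26.53
tcp_pos: [0.4543, -0.0203, 0.1003]
tcp_rot: [-0.0, 0.065, 0.998, 0.0]
contact_force: [0.1, 0.4, 0.0]
opening: 0.444
```

```bash
python3 g.py .455 -.0185 .0484 172.7
```

```text
t 26.53 tcp [ 0.4543 -0.0203  0.1003] psi 172.5 tilt [-0.0008  0.0001] open 0.444 F [0.1 0.4 0. ] q [ 0.27  0.38 -0.33  2.14  0.2   0.65  1.24]
shift cm [-0.05  0.19  5.19] rot [-0.    -0.001 -0.004]
```

>>> send_rows(
  moves=[
    [0,0.1,0.6,0,0,-0.003,0.1],
    [0,0.1,1.7,0,0,-0.003,0.1],
    [0,0.1,3,0,0,-0.003,0.1],
    [0,0.1,4.2,0,0,-0.003,0.1],
    [0,0.1,4.9,0,0,-0.003,0.1],
    [0,0.1,5.1,0,0,-0.003,0.1],
    [0,0.1,5.1,0,0,-0.003,0.3],
    [0,0.1,5.1,0,0,-0.003,0.6],
    [0,0.1,5.1,0,0,-0.003,1],
    [0,0.1,5.1,0,0,-0.003,1],
    [0,0.1,5.1,0,0,-0.003,1],
    [0,0.1,5.1,0,0,-0.003,1],
  ],
  squeeze=50,
)

```text
time_s: 27.53
tcp_pos: [0.455, -0.0193, 0.0496]
tcp_rot: [0.0, 0.064, 0.998, -0.0]
contact_force: [0.3, 0.2, 0.4]
opening: 0.228
```

```bash
python3 g.py .4592 -.0188 .0489 172.7
```

```text
t 27.53 tcp [ 0.455  -0.0193  0.0496] psi 172.68 tilt [ 0.0005 -0.0001] open 0.228 F [0.3 0.2 0.4] q [ 0.23  0.48 -0.29  2.16  0.26  0.53  1.19]
shift cm [-0.41  0.1   0.07] rot [ 0.  0. -0.]
```

>>> send_rows(
  moves=[
    [0,0,-0.2,0,0,0,1],
    [0,0,-0.4,0,0,0,1],
    [-0.15,0,-0.4,0,0,0,1],
    [-0.3,0.05,-0.4,0,0,0,1],
    [-0.45,0.05,-0.4,0,0,0,1],
    [-0.45,0.05,-0.3,0,0,0,1],
    [-0.45,0.05,-0.2,0,0,0,1],
    [-0.45,0.05,-0.1,0,0,0,1],
    [-0.45,0.05,0,0,0,0,1],
    [-0.45,0.05,0.05,0,0,0,1],
    [-0.45,0.05,0.05,0,0,0,1],
  ],
)

```text
time_s: 28.45
tcp_pos: [0.4592, -0.0193, 0.0496]
tcp_rot: [-0.0, 0.064, 0.998, -0.0]
contact_force: [-4.4, -0.2, 11.9]
opening: 0.228
```

```bash
python3 g.py .4592 -.0188 .0489 172.7
```

```text
t 28.45 tcp [ 0.4592 -0.0193  0.0496] psi 172.68 tilt [-0.0004 -0.0006] open 0.228 F [-4.4 -0.2 11.9] q [ 0.23  0.48 -0.29  2.15  0.26  0.54  1.19]
shift cm [0.01 0.05 0.07] rot [-0.001 -0.    -0.   ]
```

>>> send_rows(
  moves=[
    [-0.03,0,-0.05,0,0,0,1],
    [-0.03,0,-0.05,0,0,0,0.5],
    [-0.03,0,-0.05,0,0,0,0.3],
    [0,0,-0.05,0,0,0,0.2],
    [0,0,-0.05,0,0,0,0.1],
    [0,0,-0.05,0,0,0,0.1],
    [0,0,-0.7,0,0,0,0.1],
    [0,0,-2,0,0,0,0.1],
    [0,0,-4,0,0,0,0.1],
    [0,0,-7,0,0,0,0.1],
    [0,0,-10,0,0,0,0.1],
    [0,0,-13,0,0,0,0.1],
  ],
)

```text
time_s: 29.45
tcp_pos: [0.4589, -0.0191, 0.1803]
tcp_rot: [-0.0, 0.064, 0.998, 0.0]
contact_force: [1.2, -1.0, 1.0]
opening: 0.455
```

>>> send_rows(
  moves=[
    [0,1,-3,0,0,0,0.1],
    [0,4,-4,0,0,0,0.1],
    [0,7.5,-4,0,0,0,0.1],
    [0,11,-4,0,0,0,0.1],
    [0,14.5,-4,0,0,0,0.1],
    [0,18,-4,0,0,0,0.1],
    [0,21.5,-4,0,0,0,0.1],
    [0,25,-4,0,0,0,0.1],
    [0,28,-4,0,0,0,0.1],
    [0,30,-4,0,0,0,0.1],
    [0,30,-4,0,0,0,0.1],
  ],
)

```text
time_s: 30.37
tcp_pos: [0.4965, 0.2843, 0.2195]
tcp_rot: [-0.0, 0.061, 0.998, 0.002]
contact_force: [-0.3, 1.6, 0.3]
opening: 0.449
```

```bash
python3 snap.py scene 230 130 310 200 9 d22;python3 snap.py top 235 185 295 268 7 d23; python3 mm.py pics/d23_full.png pics/d22_full.png
```

```text
top 40.5 cent [ 0.3977 -0.0238  0.06  ] sides [0.0439 0.0141] ang [ -6.9 -96.8]
top 39.0 cent [0.4016 0.0048 0.06  ] sides [0.0136 0.0438] ang [-91.6 178.4]
top 37.5 cent [ 0.5182 -0.0394  0.06  ] sides [0.0137 0.0416] ang [-91.6 178.1]
top 36.5 cent [ 0.5208 -0.0104  0.06  ] sides [0.0445 0.014 ] ang [ -7.2 -97.4]
top 66.5 cent [ 0.4574 -0.0186  0.056 ] sides [0.0535 0.0194] ang [ -7.3 -97.4]
mid [ 0.45958256 -0.01719642  0.06      ] diff [-0.00221928 -0.00144366]
len 0.12083542009975079 ang -7.326257836176952 along -0.002017065013676121 across -0.0017148731008868564
scene 37.0 cent [ 0.5213 -0.007   0.06  ] sides [0.0479 0.0171] ang [-175.7   79.9]
scene 54.5 cent [ 0.5176 -0.0377  0.06  ] sides [0.0484 0.0199] ang [173.3  62.8]
scene 35.5 cent [0.4006 0.0058 0.06  ] sides [0.0467 0.02  ] ang [171.3  58.1]
scene 47.5 cent [ 0.3978 -0.0227  0.06  ] sides [0.0514 0.0212] ang [172.2  58.4]
mid [ 0.45933393 -0.01541796  0.06      ]
```

View pics/d23.png

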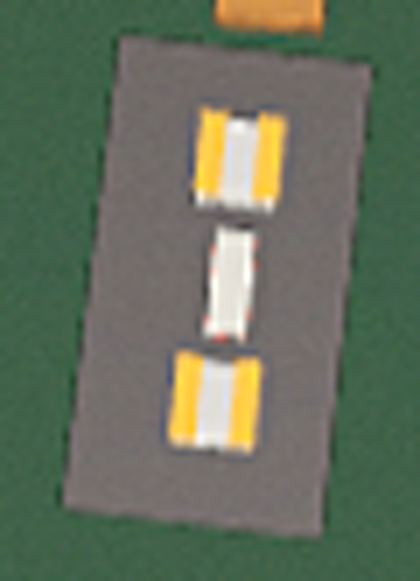

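View pics/d22.png

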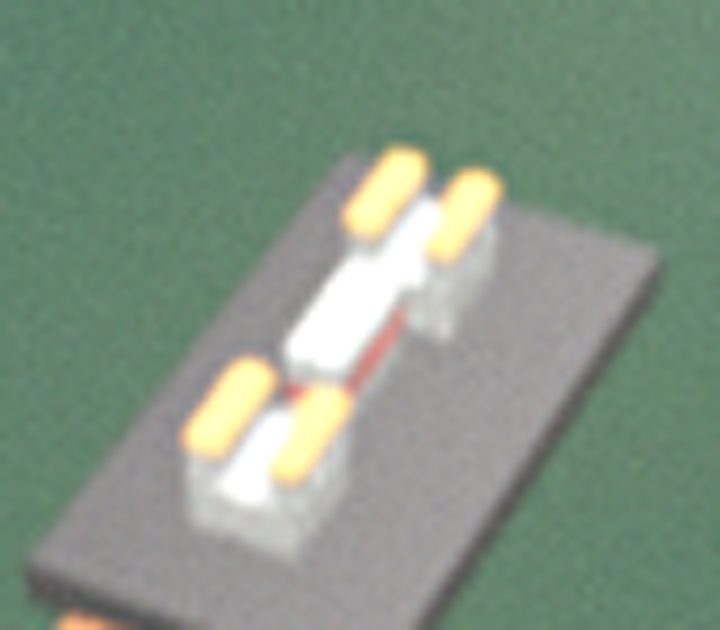

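View pics/d22_full.png

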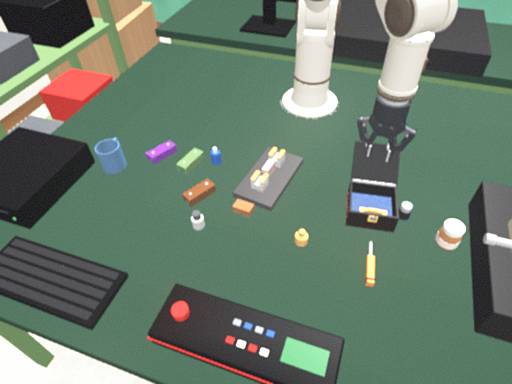

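>>> send_rows(
  moves=[
    [0,0,-3,0,0,0,0.1],
    [0,0,-3,0,0,0,0.1],
    [0,0,-3,0,0,0,0.1],
    [0,0,-3,0,0,0,0.1],
  ],
)

```text
time_s: 30.8
tcp_pos: [0.4979, 0.2766, 0.2488]
tcp_rot: [0.0, 0.065, 0.998, -0.0]
contact_force: [0.3, -0.5, -0.8]
opening: 0.452
```

```bash
python3 g.py .4592 -.0188 .0489 172.7; python3 -c "
from cell import manip
print(manip.close_job())"
```

```text
t 30.8 tcp [0.4979 0.2766 0.2488] psi 172.56 tilt [ 0.0004 -0.0009] open 0.452 F [ 0.3 -0.5 -0.8] q [-0.14  0.37 -0.51  1.76  0.21  1.07  0.71]
shift cm [ 2.000e-02 -2.977e+01  2.002e+01] rot [-0.001  0.    -0.002]
the job is handed in; nothing more can be done
None
```

I finished the sequence and handed the job in at about 31 s of the allowed 72 s; no verdict was reported.

I drew the pin out by its dowel, took it by the handle and pushed it into the yellow-ringed hole until the lid sprang open. I then laid the pin flat on the bench and lifted the step master out of the case. I stood it on the plate between the setting blocks. The first placing was about 5 mm off along their line, so I took hold of it again and moved it.

**Last checks:**
- **Step master along the line:** the top view measured it 2 mm short of midway. That figure is biased short, because the master's near face shows in that view.
- **Step master across the line:** the top view put it 1.7 mm to one side. The scene view did not yield a clean figure for the final position. On the first placing the two views had disagreed by about 3 mm across.
- **Step master alignment:** its long side lay within 0.1° of the blocks' line. I judged it upright by eye only.
- **Everything else:** the pictures show the lid open and the pin flat on the bench well away from the sleeve. The setting blocks measured within about 2 mm of where they started, and the other things looked unmoved. The gripper was clear of everything, with wrist forces under 1 N.

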